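# Clamp the glass negative carrier at the right ratchet tooth

## Robot

A 6-joint arm with a two-finger parallel gripper is mounted at the origin on the work surface. World frame = base frame: x ahead of the robot, y to its left, z up, the work surface at z = 0. Lengths are in m, angles in degrees, forces in N, time in s.
With the tool pointing down it reaches from about 0.375 to 0.825 m from the base axis. Payload 5.5 kg.
Tool frame: the origin (TCP) lies on the front face of the gripper's body, between the roots of the fingers; the fingertips stand 73 mm ahead of it and the grasp point (between the pads) lies 54 mm ahead of it (grasp_offset is the distance from the TCP to the grasp point, in m); z points along the fingers, x is the direction in which the jaws open and shut, and the axes are right-handed (so a half turn about z gives the same grasp; the last joint's range is limited). The gripper opens to 85 mm and grips with 20 to 120 N. Pads are 22 mm wide; open, the fingers measure 114 mm over their backs; the gripper's body (76 mm by 85 mm) begins 54 mm behind the grasp point. The pads swing forward as they close: fully open they stand 13 mm farther back than shut.
Start: joints at [67.323, 17.962, -2.699, 69.339, 0, 90], TCP at [0.231, 0.554, 0.304] pointing down, gripper open.
Joint ranges: [-152.73, 152.73], [-39.44, 99.34], [-58.76, 71.6], [-118.89, 123.64], [-81.53, 83.1], [-180, 180]. Speed limits (degrees/s): [136.94, 136.94, 172.46, 180, 180, 180].

## Interface

Orientations are given as [roll, pitch, yaw] about the fixed x, y, z axes, in that order (R = Rz(yaw) Ry(pitch) Rx(roll)).
In Python, from rig import get_state, read_camera, job_done, grasp_offset gives the robot as it stands.
- The arm moves only by the tool servo_tool, never from a script. Its argument "plan" is one flat list of numbers, 7 for each row, row after row: the shift along the tool's x, y, z in cm, then the turn, a rotation vector about the tool's x, y, z in degrees, then the finger opening in cm, from 0 to 8.54. A call has 1 to 8 rows; each row is the pose to reach, as a shift and turn from the pose measured when the call began, along the tool's axes at that moment; what a row does not reach only later rows make up. A row lasts 1/12 s, in which the tool goes at most 41.7 mm and 7.16 degrees, less where a joint would pass 70% of its speed; a pose out of reach is approached as far as the arm can. A call with a gripper value outside its range is refused whole. The fingers move at their own pace and stop on an object; the grip force is fixed at half the most. Time passes only in rows, so rows that repeat a pose let the fingers close. It gives the time, the measured TCP pose, the force and the opening at its end, in the units of the state.
- get_state(): the state, without advancing time (a new reading comes with each control period).
- read_camera(name): name is "scene" or "top" or "wrist"; returns a dict with "img" (384x512x3 uint8, red, green, blue), "fx", "fy", "cx", "cy" (pixels), "R" (3x3) and "t" (3): a world point X has camera coordinates R X + t; the wrist camera has in their place "T_tool_cam" (4x4, takes a point from camera to tool coordinates, whose origin is the TCP and whose axes are the tool frame's). Camera axes: x right, y down, z forward; pixel columns grow to the right and rows downward; lengths in m; the calibration is good to about 2 mm. A picture is of the moment at which its call begins: read the wrist's pose just before it. There is no depth.
- job_done(): hands the job in, once; it reports no verdict.
The state is a dict: "time": time; "q": joint angles; "qd": joint speeds; "joint_efforts": joint torques, N m; "eef_pos": TCP position; "orientation": TCP orientation; "ft_force": force on the tool from outside, world axes, zero at the start; "torque": the same for the moment, N m; "grip_width": finger opening in m.
Only numpy, scipy, OpenCV 4.12 (cv2) and the standard library are available. Lean on these libraries where they do the work, as an engineer would, in place of code of your own. Each camera call takes 0.05 s, during which the arm holds its last target.

## Task

Lay the glass negative carrier flat in the channel of the clamping jig, up against the end stop, and let go of it. Then turn the ratchet knob clockwise, and leave it with the pawl caught at the second click after the sprung pad has the carrier snug against the stop: no looser, and no tighter or the glass cracks. Never knock the carrier hard against the stop, and leave the other things on the table where they are.

Things in the scene. Friction and masses are not known exactly. Their poses are not given: they have to be found in the camera images.
- carrier: loose glass negative carrier, 0.2 to 0.33 kg: aluminium frame 90 mm (its x) x 70 mm (its y) x 12 mm thick with a glass pane; on top a black bridge handle: a bar 86 mm long along x, 10 mm wide (y), from 34 to 44 mm above the underside, on a post at each end. Starts lying on the table. Origin: centre of the underside, z up. It may lie in the channel either way round.
- jig: fixed clamping jig, dark steel base plate 320 x 140 x 14 mm on the table. Along its x it carries the ratchet knob, a guide head with sliding jaw and sprung pad, the channel and the end stop. Origin on the underside; x runs along the channel from knob to stop, z up; the plate spans x -175 to +145 mm, y -70 to +70 mm.
- bed (a point): centre of the channel's floor (jig x 70, y 0, z 14 mm; axes as the jig's). Channel along x between side rails 75 mm long, 6 mm high, inner faces 76 mm apart; the carrier lies in it with its 90 mm side along x, one end against the stop, the other facing the pad. At the start 95 to 112 mm lie between pad and stop; where the pad stands is not told.
- stop: fixed end stop: aluminium block 12 mm (x) x 70 mm (y) x 18 mm tall across the end of the channel, bolted at a different place along it each time. Origin: centre of its underside, on the channel's floor; axes as the jig's, so the face that the carrier meets lies 6 mm from the origin towards -x.
- knob_grip (a point): on the vertical axis of the ratchet knob, 68 mm above the table, the height to grip. The knob is a black bar 56 mm long (along this point's x, which turns with it), 14 mm thick, its underside 50 mm and top 80 mm above the table, on a round hub 30 mm across. Only clockwise (from above) tightens; it may be let go and gripped anew at any angle.
- wheel_axis (a point): on the knob's axis, at the top of the steel wheel below it (32 mm above the table; axes as the jig's). 86 mm across, 18 saw teeth of 20 degrees; each tooth moves the jaw and pad 5 mm towards the stop. Turning takes 0.04 to 0.09 N m while the pad is free, rippling by about 0.02 N m at each tooth; with the carrier pinched it rises by a further 0.13 N m per tooth (0.37 per radian).
- pawl_pivot (a point): pivot of the sprung pawl (jig x -135, y +58 mm), a small steel finger that clicks into each tooth. Let go, the wheel rolls back onto the last tooth clicked; it cannot be slackened. It takes 3 to 6 clicks from the start, the pad being free for the first. The pad's spring gives 1.8 N per mm, 9 N per tooth; 1 N there is 14 mN m at the knob. At the second click after snug the pad has 5 to 10 of its 18 mm pushed in: 9 to 18 N.
- stock_bottle: bystander: amber bottle 68 mm across, 160 mm tall; origin centre of its underside
- beaker: bystander: open glass beaker 72 mm across, 80 mm tall; origin centre of its underside
- film_can: bystander: black film can with a pale lid, 32 mm across, 50 mm tall; origin centre of its underside
- loupe: bystander: black loupe 42 mm across, 42 mm tall; origin centre of its underside
- fixer_jar: bystander: white jar 64 mm across, 90 mm tall; origin centre of its underside
- tank: bystander: black developing tank 90 mm across, 117 mm tall; origin centre of its underside
- brush: bystander: dusting brush 160 mm long, lying; origin on its underside
Mind the look-alikes: they are no part of the job. What is meant by the carrier is not red or yellow, and is the smaller of those in its own colour.

How it is judged:
By the outcome, as a careful person would: the job done as asked, in the order asked, and still so for the second after the job is handed in, with the robot touching nothing.
It also fails if it takes over 70 s, if anything falls off the work surface, if the arm or the gripper's body presses on something with over 40 N, if the wrist force passes 120 N, or if a joint passes its speed limit or range.

## Working session

There is one attempt and no reset: what is moved stays moved. The work goes in short steps, Python scripts to look and compute and a tool call to move; the robot and the scene stay as the last step left them, time stands still between calls to the robot, and variables do not carry over. Pictures are saved under pics/ and viewed, and the job is handed in when it is done.

Besides the shell and the picture viewer there is one more tool, called after "Call:" as name(argument=value, ...), one argument or row to a line, values as JSON. servo_tool: Moves the arm, as the interface text tells. Its arguments: {"type":"object","properties":{"plan":{"type":"array","items":{"type":"number"}}},"required":["plan"]}

```bash
ls; mkdir -p pics
python3 - <<'E'
from rig import *
import cv2
print(get_state(), grasp_offset)
for n in ("scene","top","wrist"):
    c=read_camera(n); cv2.imwrite(f"pics/a_{n}.png",cv2.resize(c["img"][:,:,::-1],(800,600),interpolation=cv2.INTER_CUBIC))
    print(n,{k:v for k,v in c.items() if k!="img"})
E
```

```text
pics
{'time': 0.0, 'q': array([ 6.73209667e+01,  1.80023416e+01, -2.75518564e+00,  6.93408812e+01,
        1.80239785e-03,  8.99998653e+01]), 'qd': array([ 0.04271392, -0.04453792, -0.00782695,  0.04028702, -0.0521514 ,
       -0.11869036]), 'joint_efforts': array([ 7.51973712e-04, -5.39592969e+01,  3.39747083e+01,  1.91750354e-02,
       -3.06283063e-06, -2.28488215e-07]), 'eef_pos': array([0.23115224, 0.55317679, 0.3030465 ]), 'orientation': array([-1.79998197e+02,  9.84083795e-02,  6.73211014e+01]), 'ft_force': array([-1.00765146, -1.01784251, -0.58177203]), 'torque': array([-0.00772065, -0.01890839,  0.01341878]), 'grip_width': 0.08538185223354736} 0.0539
scene {'fx': 354.78373258767533, 'fy': 354.78373258767533, 'cx': 255.81627362535346, 'cy': 193.14444722737332, 'R': array([[ 0.53074191,  0.84747306, -0.01012102],
       [ 0.48018692, -0.31052108, -0.82036405],
       [-0.69837923,  0.43054161, -0.57175203]]), 't': array([-0.37378035, -0.14915494,  1.55412823])}
top {'fx': 461.40360531342253, 'fy': 461.40360531342253, 'cx': 253.6873317723494, 'cy': 184.90700006259692, 'R': array([[ 0.02439916, -0.99968547, -0.00580055],
       [-0.99637809, -0.02384484, -0.08162187],
       [ 0.08145788,  0.00777104, -0.99664649]]), 't': array([0.11090876, 0.56479471, 1.89779088])}
wrist {'fx': 335.11649477250984, 'fy': 335.11649477250984, 'cx': 256.60605049876784, 'cy': 183.25005894877296, 'T_tool_cam': array([[ 9.99999148e-01,  1.21468565e-03,  4.78427883e-04,
         2.64238448e-04],
       [-1.30371615e-03,  9.48352507e-01,  3.17215735e-01,
        -8.11723528e-02],
       [-6.84008791e-05, -3.17216089e-01,  9.48353282e-01,
        -7.02784852e-02],
       [ 0.00000000e+00,  0.00000000e+00,  0.00000000e+00,
         1.00000000e+00]])}
```

View pics/a_top.png

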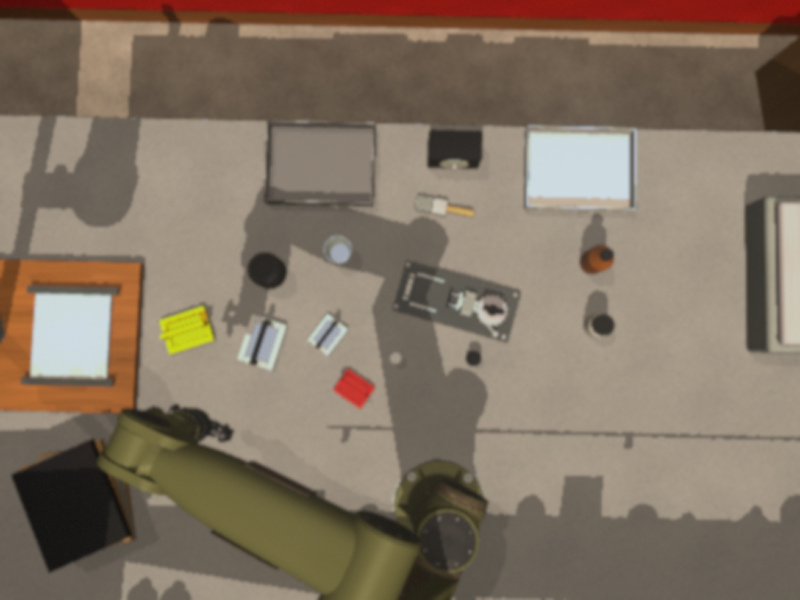

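View pics/a_scene.png

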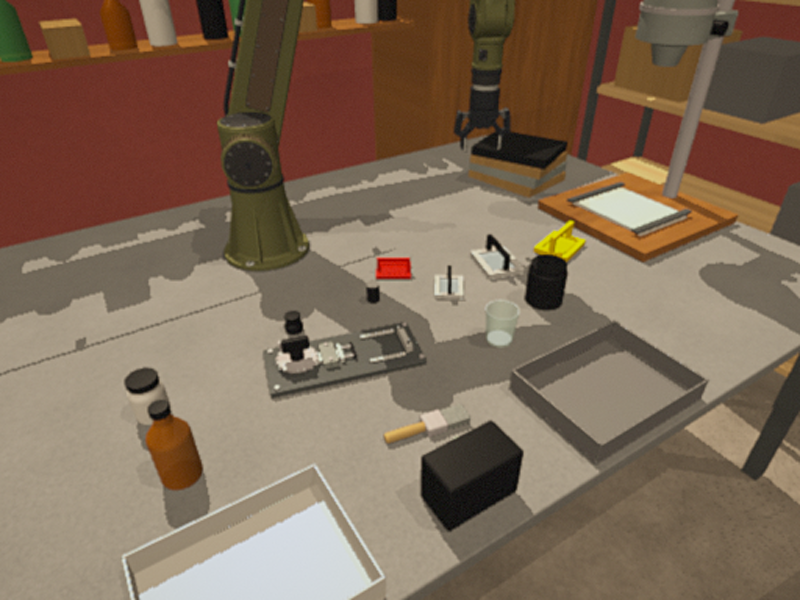

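View pics/a_wrist.png

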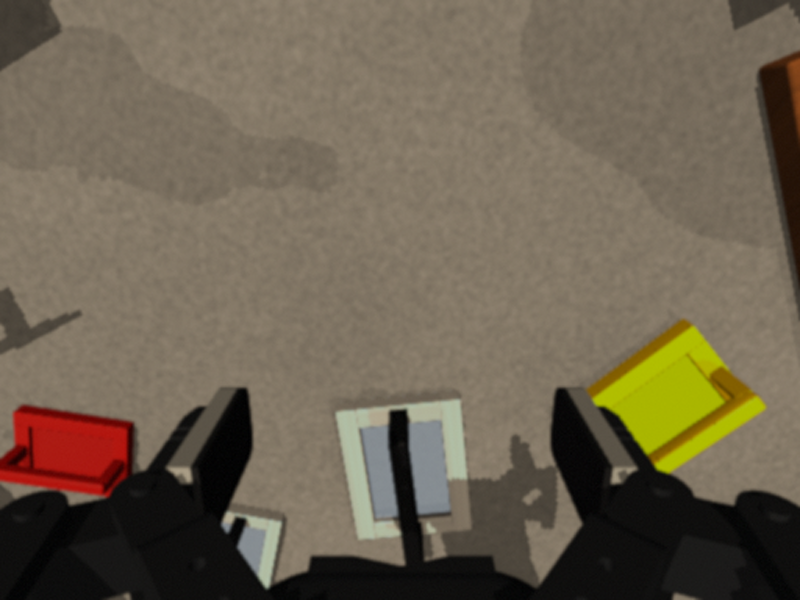

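Candidates (top view, 800x600 pixels): red carrier (354,388), yellow carrier (187,330), larger aluminium one (262,343) and smaller aluminium one (328,334). By the description it is the small aluminium one at (328,334). The jig has its stop at the left (~408,287) and its knob at the right (~492,309). Next I'll check that choice in a close crop.

```bash
cat > h.py <<'E'
from rig import *
import cv2, numpy as np
from scipy.spatial.transform import Rotation as Ro
def tool():
    s=get_state(); return Ro.from_euler('xyz',s['orientation'],degrees=True).as_matrix(), s['eef_pos']
def cam(n):
    if n=='wrist':
        R,p=tool(); c=read_camera(n); T=c['T_tool_cam']
        Rw=R@T[:3,:3]; pw=R@T[:3,3]+p
        return c['img'],c,Rw,pw
    c=read_camera(n); return c['img'],c,c['R'].T,-c['R'].T@c['t']
def unproj(c,Rw,pw,uv,z):
    d=Rw@np.array([(uv[0]-c['cx'])/c['fx'],(uv[1]-c['cy'])/c['fy'],1]); return pw+d*(z-pw[2])/d[2]
def proj(c,Rw,pw,X):
    x=Rw.T@(np.asarray(X)-pw); return np.array([c['fx']*x[0]/x[2]+c['cx'],c['fy']*x[1]/x[2]+c['cy']])
def crop(img,x0,y0,x1,y1,s,name):
    cv2.imwrite(name,cv2.resize(img[y0:y1,x0:x1,::-1],None,fx=s,fy=s,interpolation=cv2.INTER_CUBIC))
E
python3 - <<'E'
from h import *
i,c,R,p=cam('top'); crop(i,190,160,340,260,5,'pics/b_top.png')
i,c,R,p=cam('scene'); crop(i,160,140,310,260,5,'pics/b_sc.png')
E
```

```text
(no output)
```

View pics/b_top.png

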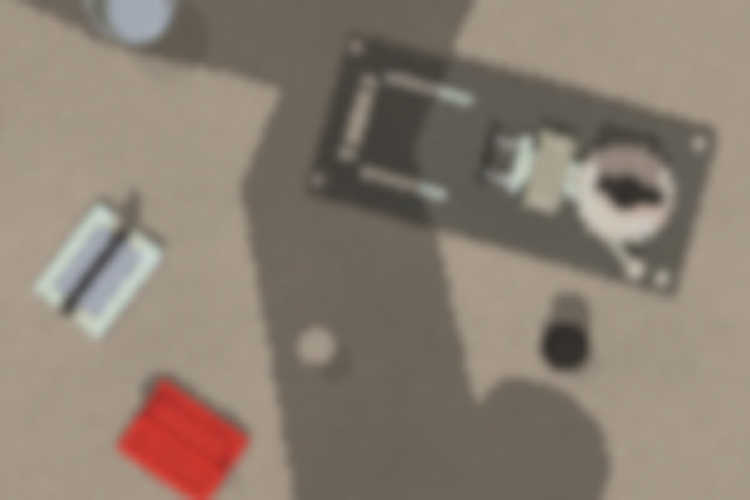

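View pics/b_sc.png

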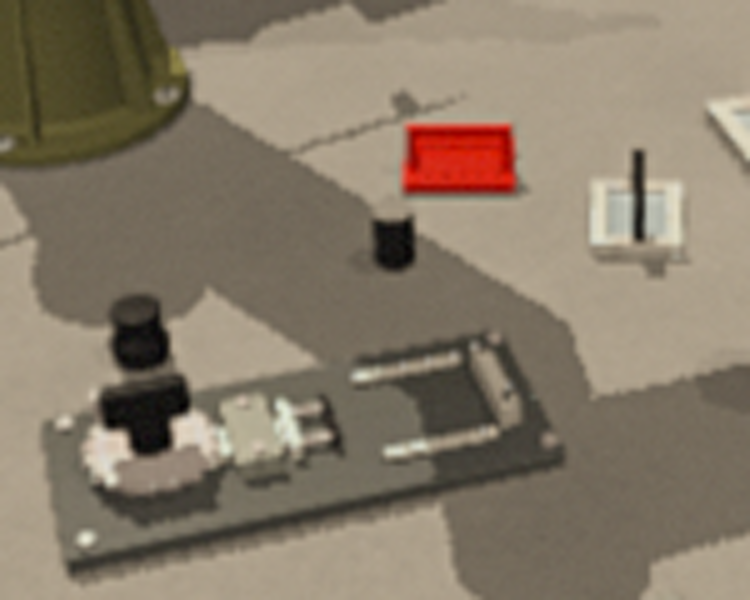

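Run:
```python
from h import *
i,c,R,p=cam('top')
def u(x,y,z): return unproj(c,R,p,(190+(x-2)/5,160+(y-2)/5),z)[:2]
def fit(obj,pts):
    obj=np.array(obj,float);pts=np.array(pts)
    oc=obj.mean(0);pc=pts.mean(0); H=(obj-oc).T@(pts-pc); a=np.arctan2(H[0,1]-H[1,0],H[0,0]+H[1,1])
    M=np.array([[np.cos(a),-np.sin(a)],[np.sin(a),np.cos(a)]]); t=pc-M@oc
    print('fit',np.degrees(a),t,'res mm',np.round(1000*(pts-(obj@M.T+t)),1).tolist()); return M,t
print('jig');
# stop end is left; top(far) = world +x ; jig x -> world +y
M,t=fit([[.145,-.07],[-.175,-.07],[-.175,.07],[.145,.07]],[u(352,38,.014),u(715,130,.014),u(672,295,.014),u(310,188,.014)])
print('stop face mid',M.T@(u(366,118,.032)-t), 'knob',M.T@(u(630,187,.08)-t),u(630,187,.08),'wheel',M.T@(u(626,190,.032)-t))
print('pawl',M.T@(u(635,270,.03)-t))
print('carrier')
fit([[.045,-.035],[.045,.035],[-.045,.035],[-.045,-.035]],[u(98,201,.012),u(35,290,.012),u(97,338,.012),u(163,243,.012)][0:1]+[u(35,290,.012)]*0+[u(163,243,.012),u(97,338,.012),u(35,290,.012)][0:3]) if 0 else None
pts=[u(98,201,.012),u(163,243,.012),u(97,338,.012),u(35,290,.012)]
fit([[.045,.035],[.045,-.035],[-.045,-.035],[-.045,.035]],pts)
print('bar ends',u(130,228,.044),u(66,310,.044), 'canpos',u(316,345,.05),'loupe',u(567,345,.042))
```

```text
jig
fit 75.96792542787752 [ 0.54011054 -0.02149331] res mm [[-5.3, -2.3], [2.1, 3.0], [-0.5, 3.3], [3.7, -4.1]]
stop face mid [ 0.11218481 -0.00199874] knob [-0.10808997 -0.0005354 ] [ 0.51442193 -0.1264877 ] wheel [-0.11077343 -0.00146669]
pawl [-0.13503399  0.06027293]
carrier
fit -33.50835642667925 [0.44018277 0.30696297] res mm [[-1.0, -2.3], [3.9, 0.7], [-1.4, 3.5], [-1.5, -1.9]]
bar ends [0.47294361 0.27867594] [0.40456538 0.32901198] canpos [0.38112266 0.12357206] loupe [ 0.38604345 -0.08158779]
```

The crop confirms it: the small aluminium-framed carrier with the black bar, centred at (98,268) in the crop. Moving above it for a wrist view.

```bash
cat >> h.py <<'E'
def delta(pos,yaw,tilt=None):
    R,p=tool(); Rt=Ro.from_euler('xyz',[180,0,yaw],degrees=True).as_matrix()
    print('shift cm',np.round(100*R.T@(np.asarray(pos)-p),2),'rot',np.round(Ro.from_matrix(R.T@Rt).as_rotvec(degrees=True),2),'now',p.round(4))
E
python3 -c "
from h import *
delta([.44,.307,.22],56.5)"
```

```text
shift cm [-14.69  28.76   8.37] rot [ 0.    0.03 10.82] now [0.2313 0.5535 0.3036]
```

Call:
servo_tool(
  plan=[-2,4,1,0,0,1.5,8.5,-4,8,2.3,0,0,3,8.5,-6,12,3.5,0,0,4.5,8.5,-8,16,4.7,0,0,6,8.5,-10,20,5.8,0,0,7.5,8.5,-12,24,7,0,0,9,8.5,-14,27.5,8,0,0,10.3,8.5,-14.7,28.8,8.4,0,0,10.8,8.5],
)

```text
time: 0.97
eef_pos: [0.4407, 0.3058, 0.2197]
orientation: [180.0, 0.0, 56.5]
ft_force: [0.9, 1.4, -0.5]
grip_width: 0.0848
```

Run:
```python
from h import *
i,c,R,p=cam('wrist'); crop(i,0,0,512,384,1.56,'pics/c_w.png'); print(p,tool()[1],get_state()['orientation'],get_state()['time'])
np.savez('c_w.npz',R=R,p=p)
```

```text
[0.37314513 0.35099789 0.28991175] [0.44386991 0.30011732 0.21755397] [179.74094519   0.26201052  56.13782853] 1.0167
```

View pics/c_w.png

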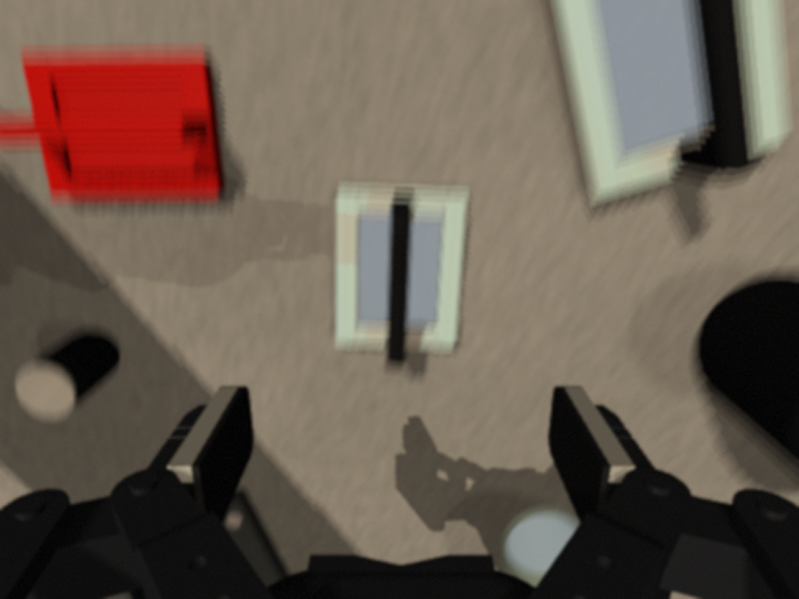

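Call:
servo_tool(
  plan=[0,0,0,0,0,0,8.5,0,0,0,0,0,0,8.5,0,0,0,0,0,0,8.5],
)

```text
time: 1.27
eef_pos: [0.4436, 0.3006, 0.2177]
orientation: [179.8, 0.2, 56.2]
ft_force: [-0.7, 0.1, 0.2]
grip_width: 0.0855
```

Run:
```python
from h import *
i,c,R,p=cam('wrist'); crop(i,190,90,330,260,3.5,'pics/c_w2.png'); print(p,tool()[1],get_state()['orientation'],get_state()['time'],get_state()['ft_force'])
np.savez('c_w2.npz',R=R,p=p)
```

```text
[0.37625984 0.34656186 0.28767933] [0.44343158 0.30117705 0.21794829] [179.75851176   0.21951636  56.21745409] 1.3167 [-0.70132964  0.15660169  0.40231235]
```

View pics/c_w2.png

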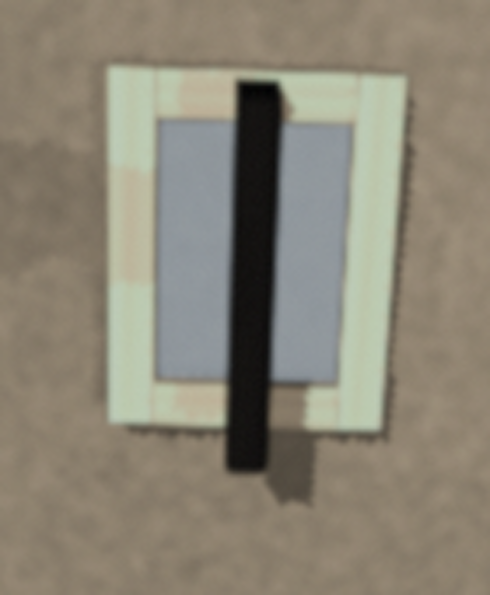

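Run:
```python
from h import *
d=np.load('c_w2.npz');R,p=d['R'],d['p'];c=read_camera('wrist')
def u(x,y,z): return unproj(c,R,p,(190+(x-1.25)/3.5,90+(y-1.25)/3.5),z)[:2]
P=[u(107,66,.012),u(407,75,.012),u(383,432,.012),u(109,424,.012)]
for q in P: print(q)
print('c',np.mean(P,0)); ang=lambda v:np.degrees(np.arctan2(v[1],v[0]))
print(ang(P[0]-P[3]),ang(P[1]-P[2]),ang(P[0]-P[1]),np.linalg.norm(P[0]-P[3]),np.linalg.norm(P[1]-P[2]),np.linalg.norm(P[0]-P[1]))
a,b=u(258.5,84,.044),u(247,469,.044); print('bar',a,b,(a+b)/2,ang(a-b),np.linalg.norm(a-b))
```

```text
[0.38396616 0.30463233]
[0.4241648  0.36112429]
[0.49779572 0.30960631]
[0.45712367 0.25255597]
c [0.44076259 0.30697973]
144.55526172870853 145.02033853643167 -125.43495222794328 0.08979960517704307 0.08986442876610841 0.06933449280294218
bar [0.40326609 0.33320779] [0.47432148 0.28321457] [0.43879379 0.30821118] 144.8705084904086 0.08688032093901231
```

```bash
python3 -c "
from h import *
delta([.4398,.3076,.092],54.8)"
```

```text
shift cm [ 0.36 -0.69 12.6 ] rot [0.26 0.21 1.46] now [0.4433 0.3014 0.218 ]
```

Call:
servo_tool(
  plan=[0.2,-0.4,2.5,0.1,0.1,0.7,5,0.36,-0.69,5,0.26,0.2,1.46,4,0.36,-0.69,7.5,0.26,0.2,1.46,4,0.36,-0.69,9.5,0.26,0.2,1.46,4,0.36,-0.69,11,0.26,0.2,1.46,4,0.36,-0.69,12,0.26,0.2,1.46,4,0.36,-0.69,12.4,0.26,0.2,1.46,4,0.36,-0.69,12.4,0.26,0.2,1.46,4],
)

```text
time: 2.03
eef_pos: [0.4391, 0.3081, 0.0936]
orientation: [-180.0, 0.1, 54.9]
ft_force: [-0.2, -0.3, 0.0]
grip_width: 0.0402
```

Run:
```python
from h import *
delta([.4398,.3076,.092],54.8)
i,c,R,p=cam('wrist'); crop(i,0,0,512,384,1.56,'pics/d_w.png')
```

```text
shift cm [-0.    0.09  0.16] rot [-0.03  0.06  0.08] now [0.4391 0.3081 0.0936]
```

View pics/d_w.png

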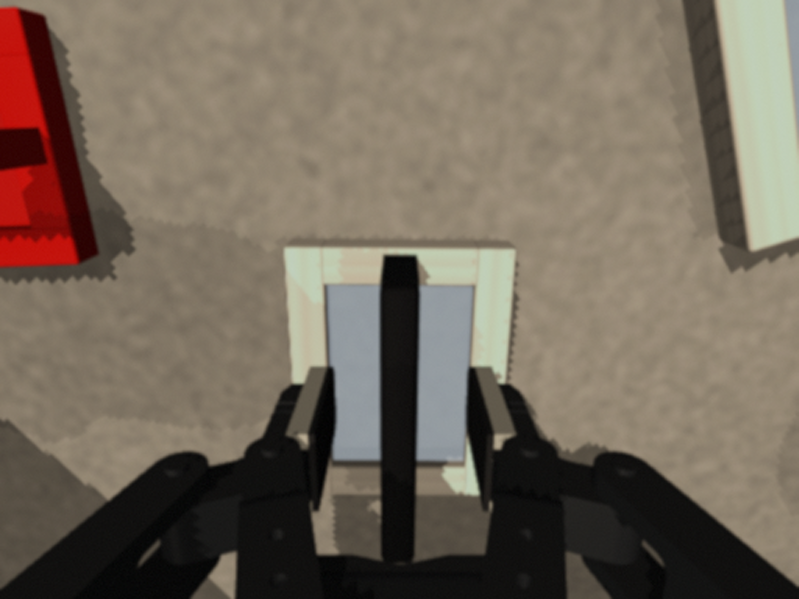

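The bar (400 px column) is centred between the fingers (330/470). Closing.

Call:
servo_tool(
  plan=[0,0.09,0.15,0,0,0,3.5,0,0.09,0.15,0,0,0,1.5,0,0.09,0.15,0,0,0,0.5,0,0.09,0.15,0,0,0,0,0,0.09,0.15,0,0,0,0,0,0.09,0.15,0,0,0,0,0,0.09,0.15,0,0,0,0,0,0.09,0.15,0,0,0,0],
)

```text
time: 2.75
eef_pos: [0.441, 0.3081, 0.0938]
orientation: [180.0, -0.1, 54.8]
ft_force: [-0.8, -0.3, 5.8]
grip_width: 0.0089
```

Call:
servo_tool(
  plan=[0,0,-0.5,0,0,0,0,0,0,-1.5,0,0,0,0,0,0,-3,0,0,0,0,0,0,-4.5,0,0,0,0,0,0,-6,0,0,0,0,0,0,-7.5,0,0,0,0,0,0,-8.5,0,0,0,0,0,0,-9,0,0,0,0],
)

```text
time: 3.42
eef_pos: [0.4415, 0.3084, 0.1858]
orientation: [179.9, -0.2, 54.8]
ft_force: [0.6, -0.8, -2.2]
grip_width: 0.0087
```

```bash
python3 -c "
from h import *
delta([.547,.0076,.25],-14)"
```

```text
shift cm [-18.49  25.95  -6.47] rot [-0.07 -0.24 68.84] now [0.4415 0.3084 0.1858]
```

Call:
servo_tool(
  plan=[-0.6,0.8,-1,0,0,2,0,-1.7,2.4,-2,0,0,6,0,-2.9,4.1,-3,0,0,11,0,-4.1,5.8,-4,0,0,16,0,-5.4,7.5,-5,0,0,21,0,-6.7,9.4,-5.8,0,0,26,0,-8,11.2,-6.3,0,0,31,0,-9.3,13.1,-6.5,0,0,36,0],
)

```text
time: 4.08
eef_pos: [0.4951, 0.1551, 0.2515]
orientation: [-179.9, -0.2, 18.5]
ft_force: [1.1, 0.1, -2.7]
grip_width: 0.0087
```

```bash
python3 -c "
from h import *
delta([.547,.0076,.25],-14)"
```

```text
shift cm [ 0.25 15.63  0.14] rot [-0.13 -0.22 32.49] now [0.4951 0.1551 0.2515]
```

Call:
servo_tool(
  plan=[0,2.2,0.1,0,0,5,0,0.1,4.6,0.1,0,0,10,0,0.1,7.2,0.1,0,0,16,0,0.2,10,0.1,0,0,22,0,0.2,12.6,0.1,0,0,27,0,0.25,14.6,0.1,0,0,31,0,0.25,15.6,0.1,-0.1,-0.2,32.5,0,0.25,15.6,0.1,-0.1,-0.2,32.5,0],
)

```text
time: 4.75
eef_pos: [0.5471, 0.0057, 0.2501]
orientation: [180.0, 0.0, -14.2]
ft_force: [0.1, -0.8, -1.8]
grip_width: 0.0087
```

Call:
servo_tool(
  plan=[0,0,0,0,0,0,0,0,0,0,0,0,0,0,0,0,0,0,0,0,0],
)

```text
time: 5.0
eef_pos: [0.5467, 0.0066, 0.2501]
orientation: [180.0, 0.1, -14.1]
ft_force: [0.1, -0.3, -2.6]
grip_width: 0.0088
```

Run:
```python
from h import *
i,c,R,p=cam('wrist'); crop(i,0,0,512,384,1.56,'pics/e_w.png'); print(tool()[1],get_state()['orientation'],get_state()['time'],get_state()['ft_force'])
np.savez('e_w.npz',R=R,p=p,i=i)
```

```text
[0.54670726 0.00665849 0.25015932] [ 1.79990942e+02  4.35301969e-02 -1.41258879e+01] 5.05 [-0.20873444 -0.10530617 -1.38981094]
```

View pics/e_w.png

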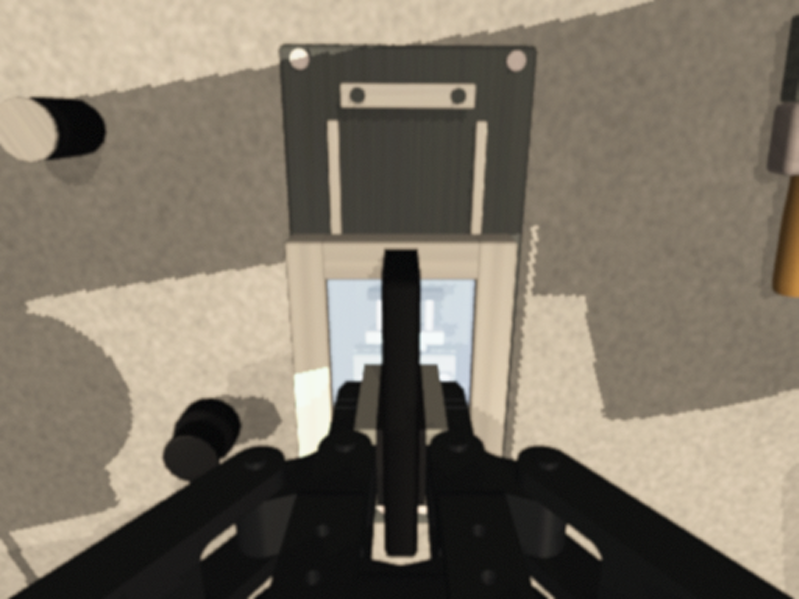

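Run:
```python
from h import *
i=np.load('e_w.npz')['i']
crop(i,170,20,350,175,4.4,'pics/e_c.png')
```

```text
(no output)
```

View pics/e_c.png

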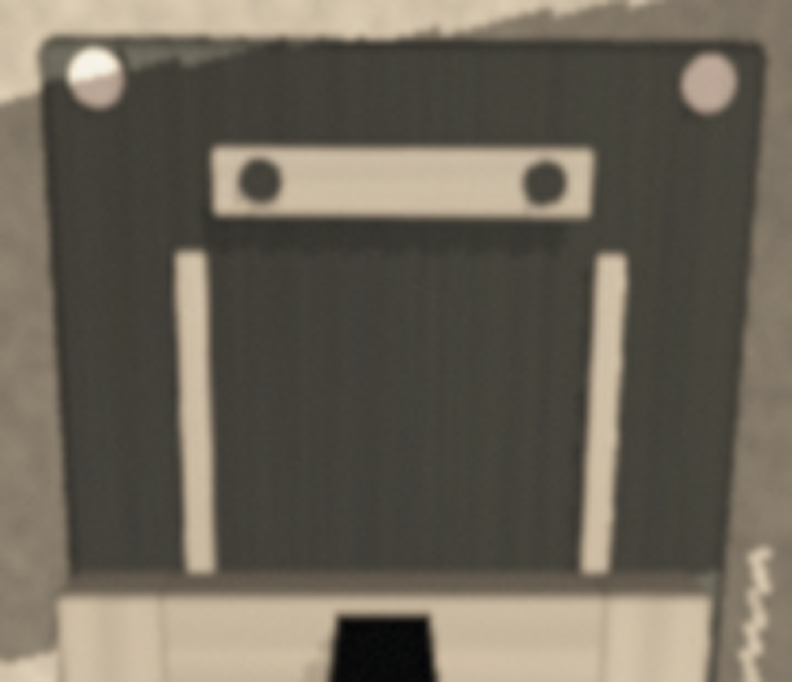

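Run:
```python
from h import *
d=np.load('e_w.npz');R,p=d['R'],d['p'];c=read_camera('wrist')
def u(x,y,z): return unproj(c,R,p,(170+(x-1.7)/4.4,20+(y-1.7)/4.4),z)[:2]
ang=lambda v:np.degrees(np.arctan2(v[1],v[0]))
s=[u(212,147,.032),u(594,150,.032),u(592,217,.032),u(213,215,.032)]
print('stop ang',ang(s[0]-s[1])-90,ang(s[3]-s[2])-90,'len',np.linalg.norm(s[0]-s[1]),np.linalg.norm(s[3]-s[2]),np.linalg.norm(s[3]-s[0]))
print('stop centre',np.mean(s,0),'face mid',(s[2]+s[3])/2)
l=[u(209,252,.02),u(216,572,.02)];r=[u(597,256,.02),u(581,572,.02)]
print('rails ang',ang(l[0]-l[1]),ang(r[0]-r[1]),'sep',np.linalg.norm(l[0]-r[0]),'mid',(l[0]+r[0])/2,(l[1]+r[1])/2, ang((l[0]+r[0])-(l[1]+r[1])))
e=[u(43,100,.014),u(70,572,.014)];f=[u(765,60,.014),u(722,572,.014)]
print('plate ang',ang(e[0]-e[1]),ang(f[0]-f[1]))
R0,p0=tool()
a,b=u(60,597,.168),u(712,597,.168); a2,b2=u(74,574,.156),u(716,577,.156)
for q in (a,b,a2,b2): print('carr',R0.T@(np.r_[q,.168]-p0))
print(ang(a-b)-90)
st=(s[2]+s[3])/2
print('can',p,tool()[1])
```

```text
stop ang 75.52525321151379 75.66149557261099 len 0.06973854046924226 0.07014039812348827 0.011744712138602311
stop centre [0.57231    0.09243678] face mid [0.57087253 0.08678662]
rails ang 75.1196286657143 75.5494163637514 sep 0.0753817133550603 mid [0.56946125 0.08001762] [0.55350178 0.01903971] 75.33322309123201
plate ang 75.30289231264823 75.41551234561578
carr [-0.03385657 -0.04447195  0.08223287]
carr [ 0.03526461 -0.04457799  0.08219633]
carr [-0.03478344 -0.04422239  0.0822334 ]
carr [ 0.03829109 -0.04398473  0.08219484]
75.96214487461839
can [0.56716392 0.08581962 0.32037578] [0.54679134 0.00663734 0.25022281]
```

Call:
servo_tool(
  plan=[0,1.5,0,0,0,0.2,0,0,3.5,0,0,0,0.5,0,0,5.5,0,0,0,0.5,0,0,7,0,0,0,0.5,0,0,8,0,0,0,0.5,0,0,8,0,0,0,0.5,0,0,8,0,0,0,0.5,0],
)

```text
time: 5.68
eef_pos: [0.5273, -0.0706, 0.2503]
orientation: [-180.0, 0.0, -14.6]
ft_force: [0.8, -0.3, -1.8]
grip_width: 0.0086
```

Run:
```python
from h import *
i,c,R,p=cam('wrist'); crop(i,150,0,370,165,3.6,'pics/f_w.png'); print(tool()[1],get_state()['orientation'],get_state()['time'],get_state()['ft_force'])
np.savez('f_w.npz',R=R,p=p,i=i)
```

```text
[ 0.52741186 -0.07027871  0.25028418] [-1.79971368e+02  2.79106895e-02 -1.46036713e+01] 5.7333 [-0.05896669 -0.33930359 -1.90599677]
```

View pics/f_w.png

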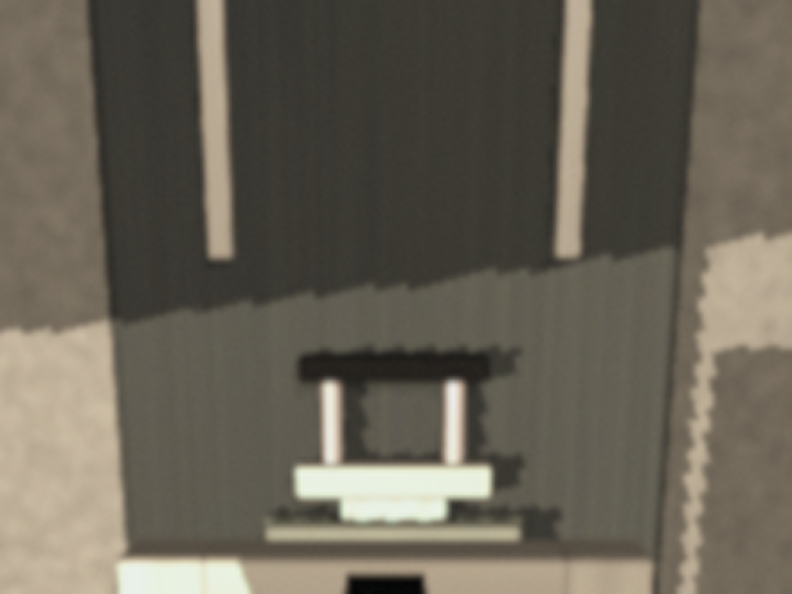

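Run:
```python
from h import *
d=np.load('f_w.npz');R,p=d['R'],d['p'];c=read_camera('wrist')
def u(x,y,z): return unproj(c,R,p,(150+(x-1.3)/3.6,(y-1.3)/3.6),z)[:2]
dd=np.array([np.cos(np.radians(75.4)),np.sin(np.radians(75.4))]);n=np.array([-dd[1],dd[0]])
F=np.array([.5710,.0867])
for z in(.02,.026,.032): print(z,[(F-u(x,354,z))@dd for x in(300,394,488)],(u(394,354,z)-F)@n)
print('railend',[(F-u(x,260,.02))@dd for x in(220,570)],[(u(x,260,.02)-F)@n for x in(231,557)])
```

```text
0.02 [np.float64(0.10353284452696093), np.float64(0.10351814064063296), np.float64(0.10350343807486995)] 8.227217550726259e-05
0.026 [np.float64(0.10309257556842505), np.float64(0.10307816515675543), np.float64(0.1030637560392936)] 0.0001220776620654334
0.032 [np.float64(0.10265230660988918), np.float64(0.10263818967287787), np.float64(0.10262407400371727)] 0.0001618831486234932
railend [np.float64(0.08194444279757226), np.float64(0.08189450612048417)] [np.float64(0.038691597590824085), np.float64(-0.03839399274277194)]
```

Pad (front edge at row 354, column ~394) stands ≈103 mm from the stop face, so the carrier has ~13 mm slack, and I expect 4 clicks. Moving over the channel with a 3 mm gap to the stop.

```bash
python3 -c "
from h import *
delta([.5583,.0409,.122],-14.6)"
```

```text
shift cm [  0.2  -11.51  12.83] rot [-0.02  0.03  0.03] now [ 0.5275 -0.0701  0.2503]
```

Call:
servo_tool(
  plan=[0,-1.5,0,0,0,0,0,0.1,-3.5,0,0,0,0,0,0.1,-5.5,0.5,0,0,0,0,0.2,-7.5,2,0,0,0,0,0.2,-9.3,3.5,0,0,0,0,0.2,-10.6,5,0,0,0,0,0.2,-11.3,7,0,0,0,0,0.2,-11.5,8.5,0,0,0,0],
)

```text
time: 6.45
eef_pos: [0.5585, 0.0432, 0.164]
orientation: [-179.9, 0.1, -14.4]
ft_force: [-0.1, -0.4, -2.6]
grip_width: 0.0084
```

```bash
python3 -c "
from h import *
delta([.5583,.0409,.122],-14.6)"
```

```text
shift cm [0.05 0.23 4.2 ] rot [-0.06  0.05  0.2 ] now [0.5585 0.0432 0.164 ]
```

Call:
servo_tool(
  plan=[0.05,0.2,0.8,0,0,0.2,0,0.05,0.2,1.8,0,0,0.2,0,0.05,0.2,2.8,0,0,0.2,0,0.05,0.2,3.6,0,0,0.2,0,0.05,0.2,4.1,0,0,0.2,0,0.05,0.2,4.2,0,0,0.2,0,0.05,0.2,4.2,0,0,0.2,0,0.05,0.2,4.2,0,0,0.2,0],
)

```text
time: 7.12
eef_pos: [0.5588, 0.0411, 0.1225]
orientation: [-179.9, 0.0, -14.6]
ft_force: [-0.2, -0.4, -1.1]
grip_width: 0.0084
```

Run:
```python
from h import *
delta([.5583,.0409,.1078],-14.6)
i,c,R,p=cam('wrist'); crop(i,150,60,370,225,3.6,'pics/g_w.png'); print(tool()[1],get_state()['orientation'],get_state()['time'],get_state()['ft_force'])
np.savez('g_w.npz',R=R,p=p,i=i)
```

```text
shift cm [-0.04  0.03  1.47] rot [-0.08  0.01 -0.01] now [0.5588 0.0411 0.1225]
[0.55890525 0.0410809  0.1226415 ] [-1.79917651e+02 -7.72172550e-03 -1.46123483e+01] 7.1667 [-0.4043227   0.20988537 -2.41349728]
```

View pics/g_w.png

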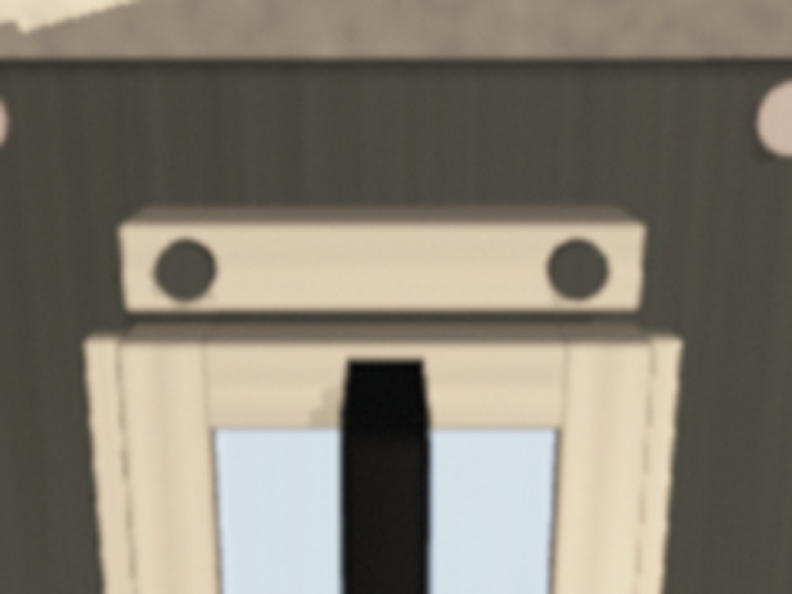

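Carrier (front edge cols 120–653) is centred between rails (85/682) and stop (120–645), with a visible gap of a few mm to the stop. Lowering.

Call:
servo_tool(
  plan=[-0.04,0.03,0.3,0,0,0,0,-0.04,0.03,0.6,0,0,0,0,-0.04,0.03,0.9,0,0,0,0,-0.04,0.03,1.1,0,0,0,0,-0.04,0.03,1.25,0,0,0,0,-0.04,0.03,1.4,0,0,0,0,-0.04,0.03,1.4,0,0,0,0,-0.04,0.03,1.4,0,0,0,0],
)

```text
time: 7.83
eef_pos: [0.5584, 0.0409, 0.1085]
orientation: [-179.9, 0.0, -14.6]
ft_force: [0.4, 0.0, -2.1]
grip_width: 0.0087
```

Run:
```python
from h import *
delta([.5583,.0409,.1078],-14.6)
i,c,R,p=cam('wrist'); crop(i,150,60,370,225,3.6,'pics/h_w.png'); print(tool()[1],get_state()['orientation'],get_state()['time'],get_state()['ft_force'])
np.savez('h_w.npz',R=R,p=p,i=i)
```

```text
shift cm [-0.01  0.01  0.07] rot [-0.08  0.01 -0.01] now [0.5584 0.0409 0.1085]
[0.55846046 0.04093194 0.1086421 ] [-1.79916496e+02 -6.24128288e-03 -1.46109604e+01] 7.8833 [-0.16991125 -0.16291574 -2.52317146]
```

View pics/h_w.png

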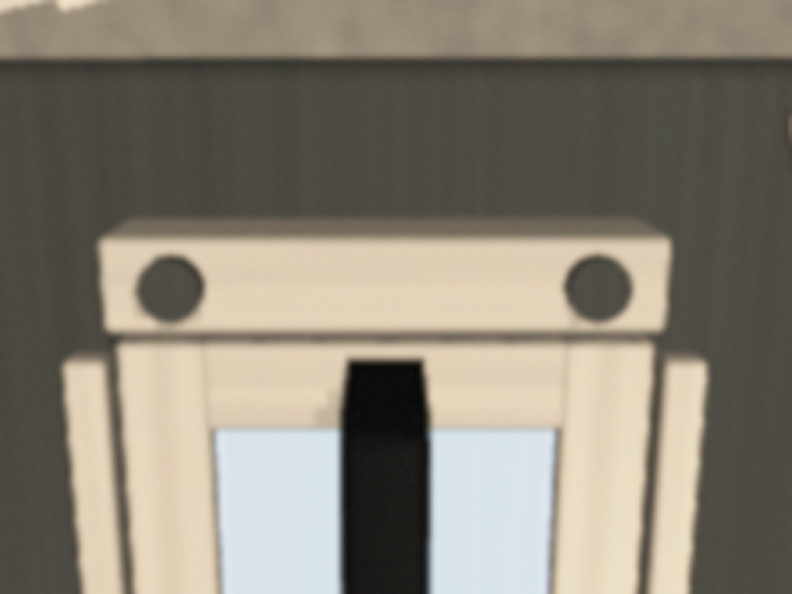

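It is between the rails (columns 105/665) with a small gap to the stop. Settling it on the floor, then creeping towards the stop.

Call:
servo_tool(
  plan=[0,0,0.05,0,0,0,0,0,0,0.1,0,0,0,0,0,0,0.12,0,0,0,0,0,0,0.12,0,0,0,0],
)

```text
time: 8.22
eef_pos: [0.5586, 0.041, 0.1078]
orientation: [-179.9, -0.0, -14.6]
ft_force: [-1.2, 1.2, 2.4]
grip_width: 0.0087
```

Call:
servo_tool(
  plan=[0,-0.03,0,0,0,0,0,0,-0.06,0,0,0,0,0,0,-0.09,0,0,0,0,0,0,-0.12,0,0,0,0,0,0,-0.15,0,0,0,0,0,0,-0.18,0,0,0,0,0],
)

```text
time: 8.72
eef_pos: [0.5592, 0.0427, 0.1078]
orientation: [-179.9, -0.0, -14.6]
ft_force: [-0.3, -0.9, 0.8]
grip_width: 0.0089
```

Call:
servo_tool(
  plan=[0,-0.02,0,0,0,0,0,0,-0.04,0,0,0,0,0,0,-0.06,0,0,0,0,0,0,-0.08,0,0,0,0,0],
)

```text
time: 9.05
eef_pos: [0.5594, 0.0432, 0.1078]
orientation: [-179.9, -0.0, -14.6]
ft_force: [-0.2, -2.5, 0.7]
grip_width: 0.0089
```

Run:
```python
from h import *
delta([.5583,.0409,.1078],-14.6)
i,c,R,p=cam('wrist'); crop(i,150,60,370,225,3.6,'pics/i_w.png'); print(get_state()['time'],get_state()['ft_force'])
```

```text
shift cm [-0.04  0.25  0.  ] rot [-0.05 -0.05 -0.02] now [0.5594 0.0432 0.1078]
9.1 [-0.65564958 -2.03288527 -0.21947823]
```

View pics/i_w.png

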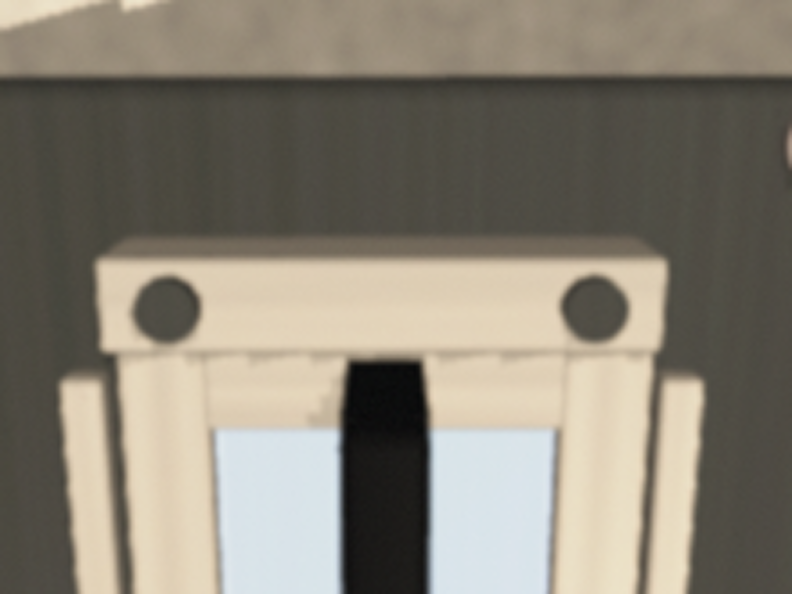

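Call:
servo_tool(
  plan=[0,-0.02,0,0,0,0,0,0,-0.04,0,0,0,0,0,0,-0.06,0,0,0,0,0,0,-0.06,0,0,0,0,0],
)

```text
time: 9.43
eef_pos: [0.5594, 0.0433, 0.1079]
orientation: [180.0, -0.1, -14.6]
ft_force: [-1.3, -5.5, 1.4]
grip_width: 0.0087
```

Contact felt: the force rose to 5.5 N and the position stopped. Letting go.

Call:
servo_tool(
  plan=[0,0,0,0,0,0,0.9,0,0,0,0,0,0,2,0,0,0,0,0,0,3.5,0,0,0,0,0,0,3.5,0,0,-1,0,0,0,3.5,0,0,-3,0,0,0,3.5,0,0,-5,0,0,0,3.5,0,0,-7,0,0,0,3.5],
)

```text
time: 10.1
eef_pos: [0.5592, 0.0436, 0.1793]
orientation: [-180.0, -0.0, -14.6]
ft_force: [0.3, 0.1, -0.8]
grip_width: 0.0351
```

Run:
```python
from h import *
i,c,R,p=cam('wrist'); crop(i,0,0,512,384,1.56,'pics/j_w.png'); print(get_state()['time'],get_state()['ft_force'],tool()[1])
i,c,R,p=cam('top'); crop(i,190,160,340,260,5,'pics/j_top.png')
```

```text
10.15 [0.94980682 0.36265114 2.62891775] [0.56143518 0.04380801 0.18353898]
```

View pics/j_w.png

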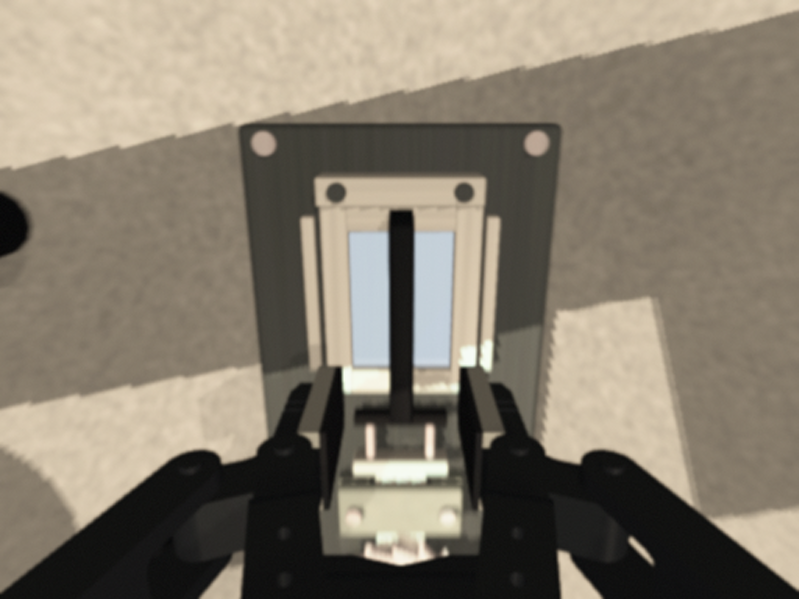

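The carrier lies in the channel against the stop (stop edge row ~207, bar cols 390–412), gripper clear. Now to view the knob.

```bash
python3 -c "
from h import *
print(get_state()['q'])
delta([.4985,-.19,.26],-14.6)"
```

```text
[ 4.46169213e+00  1.82482958e+01 -1.88738544e+01  5.24570317e+01
 -6.61946329e-03  1.09086837e+02]
shift cm [-0.16 24.2  -7.85] rot [-0.13 -0.4  -0.03] now [0.5617 0.0438 0.1821]
```

Call:
servo_tool(
  plan=[0,2,-2,0,0,0,3.5,0,5,-5,0,0,0,3.5,0,8.5,-7,0,0,0,3.5,-0.1,12,-7.8,0,0,0,3.5,-0.1,15.5,-7.8,0,0,0,3.5,-0.1,19,-7.8,0,0,0,3.5,-0.15,22,-7.8,0,0,0,3.5,-0.15,24,-7.8,0,0,0,3.5],
)

```text
time: 10.87
eef_pos: [0.498, -0.1903, 0.2597]
orientation: [-179.9, -0.4, -14.7]
ft_force: [0.7, 0.0, 0.0]
grip_width: 0.0351
```

Call:
servo_tool(
  plan=[0,0,0,0,0,0,3.5,0,0,0,0,0,0,3.5,0,0,0,0,0,0,3.5,0,0,0,0,0,0,3.5],
)

```text
time: 11.2
eef_pos: [0.4983, -0.1892, 0.2596]
orientation: [-179.9, -0.4, -14.7]
ft_force: [-0.7, -0.4, -0.5]
grip_width: 0.0349
```

Run:
```python
from h import *
i,c,R,p=cam('wrist'); crop(i,0,0,512,384,1.56,'pics/k_w.png'); crop(i,170,20,350,155,4.4,'pics/k_c.png');print(get_state()['time'],get_state()['ft_force'],tool()[1],get_state()['orientation'])
np.savez('k_w.npz',R=R,p=p,i=i)
```

```text
11.25 [0.40129196 0.92531759 0.34491226] [ 0.49837029 -0.18916237  0.25964745] [-179.86718945   -0.40087227  -14.63228898]
```

View pics/k_w.png

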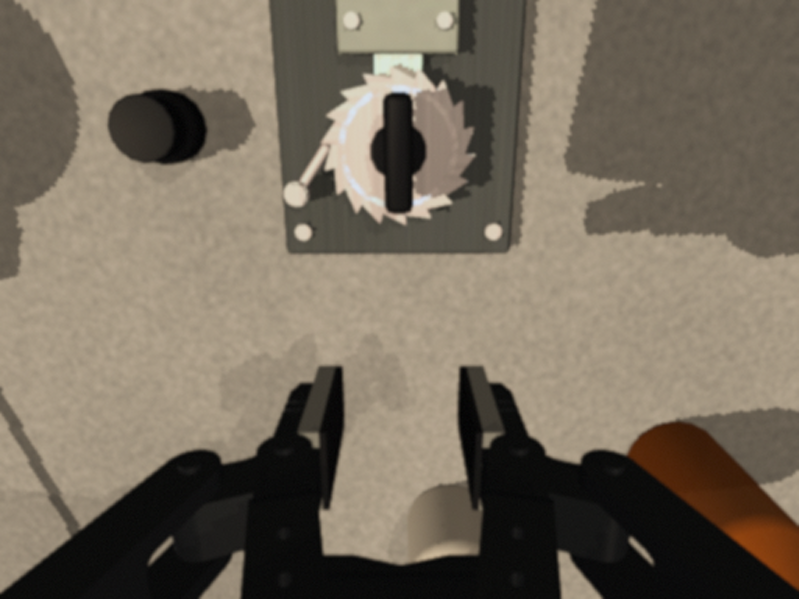

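View pics/k_c.png

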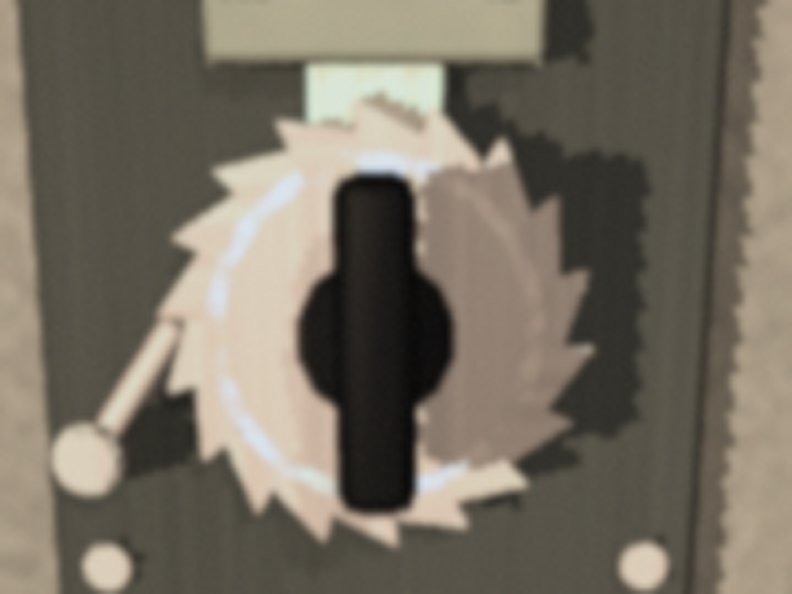

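Run:
```python
from h import *
d=np.load('k_w.npz');R,p=d['R'],d['p'];c=read_camera('wrist')
def u(x,y,z): return unproj(c,R,p,(170+(x-1.7)/4.4,20+(y-1.7)/4.4),z)[:2]
a,b=u(374,176,.08),u(377,510,.08); v=a-b
print('bar',(a+b)/2,np.linalg.norm(v),np.degrees(np.arctan2(v[1],v[0])))
print('hub',u(375,338,.05),'wheel tips',(u(385,97,.03)+u(390,545,.03))/2,(u(165,385,.03)+u(593,350,.03))/2)
dd=np.array([np.cos(np.radians(75.4)),np.sin(np.radians(75.4))]);F=np.array([.5710,.0867])
m=(a+b)/2; print('jig along',(F-m)@dd, 'lat',(m-F)@np.array([-dd[1],dd[0]]))
delta(np.r_[m,.16],-14.8)
```

```text
bar [ 0.5148077  -0.12826516] 0.05350448764897708 75.86313790583627
hub [ 0.51470215 -0.12852963] wheel tips [ 0.51712821 -0.12923307] [ 0.51361532 -0.13551589]
jig along 0.2221881116720464 lat 0.00019167372240416506
shift cm [-0.02 -6.29  9.98] rot [-0.13 -0.4   0.17] now [ 0.4984 -0.1892  0.2597]
```

Call:
servo_tool(
  plan=[0,-1.5,1.5,0,0,0,4,0,-3.5,3.5,0,0,0,4,0,-5.3,5.5,-0.1,-0.3,0,4,0,-6.2,7.5,-0.1,-0.4,0,4,0,-6.3,9,-0.1,-0.4,0,4,0,-6.3,10,-0.1,-0.4,0,4,0,-6.3,10,-0.1,-0.4,0,4,0,-6.3,10,-0.1,-0.4,0,4],
)

```text
time: 11.97
eef_pos: [0.5149, -0.1279, 0.1597]
orientation: [-180.0, 0.0, -14.6]
ft_force: [-0.2, -0.1, 0.7]
grip_width: 0.0399
```

Run:
```python
from h import *
delta([.5148,-.1283,.127],-14.5)
i,c,R,p=cam('wrist'); crop(i,0,0,512,384,1.56,'pics/l_w.png')
```

```text
shift cm [0.   0.04 3.27] rot [-0.02  0.05 -0.09] now [ 0.5149 -0.1279  0.1597]
```

View pics/l_w.png

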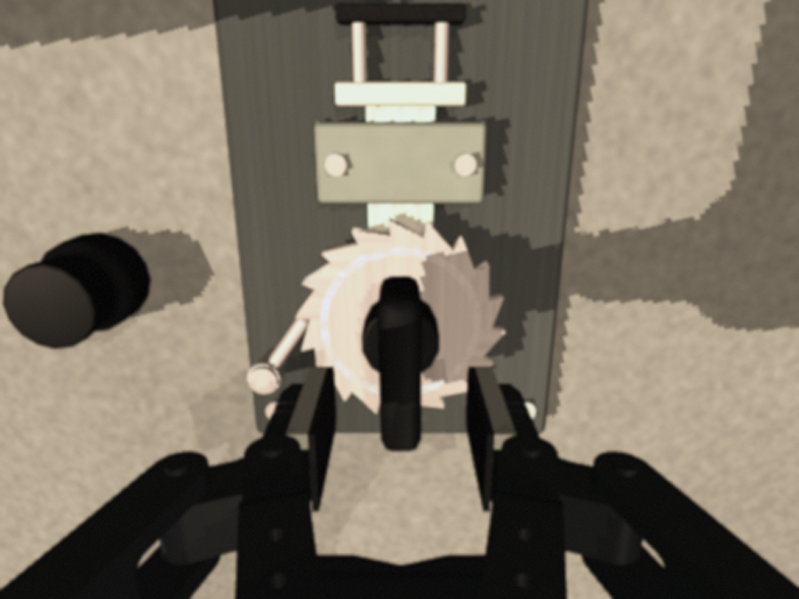

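Knob bar (col 400) is centred between the fingers. Descend, then close.

Call:
servo_tool(
  plan=[0,0.04,1,0,0,0,4,0,0.04,2,0,0,0,4,0,0.04,2.8,0,0,0,4,0,0.04,3.2,0,0,0,4,0,0.04,3.2,0,0,0,4,0,0.04,3.2,0,0,0,3,0,0.04,3.2,0,0,0,2,0,0.04,3.2,0,0,0,1.6],
)

```text
time: 12.68
eef_pos: [0.5152, -0.1286, 0.1287]
orientation: [-180.0, -0.0, -14.6]
ft_force: [-0.1, 0.3, 0.1]
grip_width: 0.016
```

Call:
servo_tool(
  plan=[0,0,0,0,0,0,1,0,0,0,0,0,0,0.5,0,0,0,0,0,0,0,0,0,0,0,0,0,0,0,0,0,0,0,0,0],
)

```text
time: 13.1
eef_pos: [0.5145, -0.1284, 0.1289]
orientation: [-180.0, 0.0, -14.6]
ft_force: [-4.9, 1.6, 6.2]
grip_width: 0.013
```

Run:
```python
from h import *
s=get_state();print({k:np.round(s[k],3) for k in('time','q','eef_pos','orientation','ft_force','torque','grip_width')})
```

```text
{'time': np.float64(13.1), 'q': array([-1.4024e+01,  1.8479e+01, -2.6531e+01,  4.5033e+01,  2.4000e-02,
        9.0588e+01]), 'eef_pos': array([ 0.515, -0.128,  0.129]), 'orientation': array([-1.79977e+02,  4.20000e-02, -1.46120e+01]), 'ft_force': array([-4.874,  1.642,  6.225]), 'torque': array([0.253, 1.094, 0.061]), 'grip_width': np.float64(0.013)}
```

Call:
servo_tool(
  plan=[0,0,0,0,0,3,0,0,0,0,0,0,6,0,0,0,0,0,0,9,0,0,0,0,0,0,12,0,0,0,0,0,0,15,0,0,0,0,0,0,18,0,0,0,0,0,0,21,0,0,0,0,0,0,24,0],
)

```text
time: 13.77
eef_pos: [0.5146, -0.1285, 0.1289]
orientation: [180.0, 0.0, -38.8]
ft_force: [-1.4, -0.1, 1.3]
grip_width: 0.013
```

```bash
cat > st.py <<'E'
from h import *
s=get_state();print({k:np.round(s[k],3) for k in('time','eef_pos','orientation','ft_force','torque','grip_width')},s['q'][5])
E
python3 st.py; python3 -c "
from h import *
i,c,R,p=cam('wrist'); crop(i,0,0,512,384,1.56,'pics/m_w.png')
i,c,R,p=cam('scene'); crop(i,160,140,310,260,5,'pics/m_sc.png')"
```

```text
{'time': np.float64(13.767), 'eef_pos': array([ 0.515, -0.128,  0.129]), 'orientation': array([ 1.8000e+02,  2.9000e-02, -3.8751e+01]), 'ft_force': array([-1.406, -0.1  ,  1.3  ]), 'torque': array([0.025, 0.416, 0.103]), 'grip_width': np.float64(0.013)} 114.72903112258427
```

View pics/m_w.png

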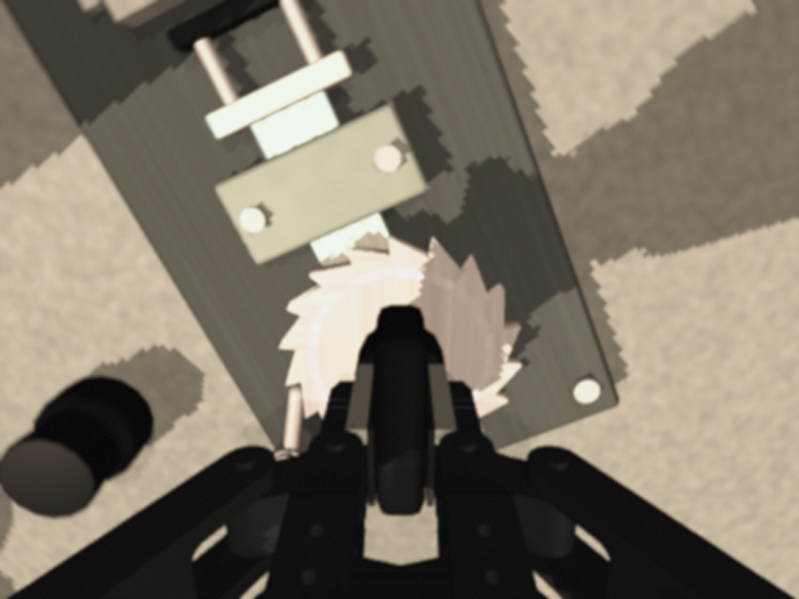

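View pics/m_sc.png

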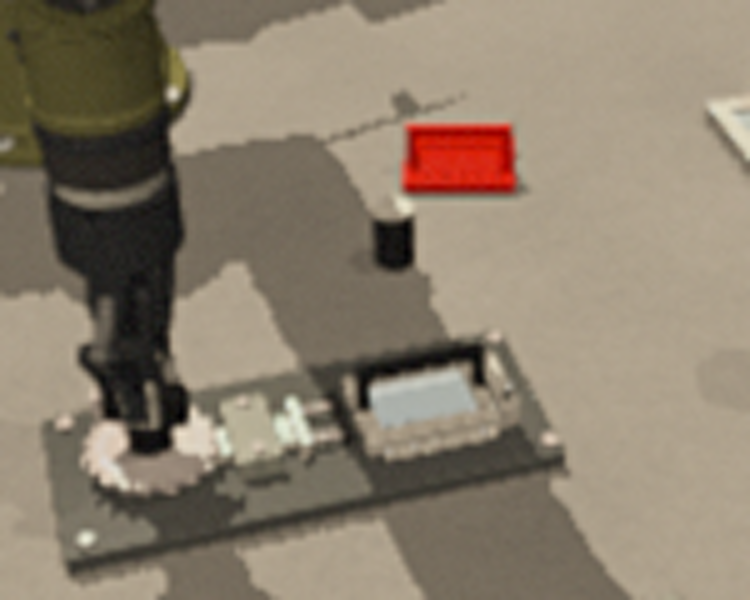

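Knob turned 24°, the jaw has advanced, torque ≈0.10 N·m (still free). Continuing.

Call:
servo_tool(
  plan=[0,0,0,0,0,3,0,0,0,0,0,0,6,0,0,0,0,0,0,9,0,0,0,0,0,0,12,0,0,0,0,0,0,15,0,0,0,0,0,0,18,0,0,0,0,0,0,20,0,0,0,0,0,0,20,0],
)

```text
time: 14.53
eef_pos: [0.5147, -0.1286, 0.1289]
orientation: [180.0, 0.0, -58.6]
ft_force: [-1.3, -0.0, 1.1]
grip_width: 0.0131
```

```bash
python3 st.py
```

```text
{'time': np.float64(14.533), 'eef_pos': array([ 0.515, -0.129,  0.129]), 'orientation': array([ 1.79992e+02,  1.20000e-02, -5.85880e+01]), 'ft_force': array([-1.284, -0.008,  1.05 ]), 'torque': array([-0.052,  0.367,  0.04 ]), 'grip_width': np.float64(0.013)} 134.56227987223437
```

Call:
servo_tool(
  plan=[0,0,0,0,0,2.5,0,0,0,0,0,0,5,0,0,0,0,0,0,7.5,0,0,0,0,0,0,10,0,0,0,0,0,0,10,0],
)

```text
time: 14.95
eef_pos: [0.5147, -0.1286, 0.1289]
orientation: [180.0, -0.0, -68.5]
ft_force: [-2.0, -0.4, 0.3]
grip_width: 0.0129
```

```bash
python3 st.py
```

```text
{'time': np.float64(14.95), 'eef_pos': array([ 0.515, -0.129,  0.129]), 'orientation': array([ 1.7999e+02, -1.0000e-03, -6.8535e+01]), 'ft_force': array([-1.967, -0.351,  0.273]), 'torque': array([-0.007,  0.345,  0.017]), 'grip_width': np.float64(0.013)} 144.5080310652686
```

Call:
servo_tool(
  plan=[0,0,0,0,0,2.5,0,0,0,0,0,0,5,0,0,0,0,0,0,7.5,0,0,0,0,0,0,10,0,0,0,0,0,0,10,0],
)

```text
time: 15.37
eef_pos: [0.5148, -0.1287, 0.1289]
orientation: [180.0, -0.0, -78.4]
ft_force: [-2.2, 0.0, 0.5]
grip_width: 0.0132
```

```bash
python3 st.py;  python3 -c "
from h import *
i,c,R,p=cam('wrist'); crop(i,0,0,512,384,1.56,'pics/n_w.png')
i,c,R,p=cam('scene'); crop(i,160,140,310,260,5,'pics/n_sc.png')"
```

```text
{'time': np.float64(15.367), 'eef_pos': array([ 0.515, -0.129,  0.129]), 'orientation': array([ 1.7999e+02, -1.4000e-02, -7.8447e+01]), 'ft_force': array([-2.19 ,  0.024,  0.524]), 'torque': array([-0.04 ,  0.367,  0.044]), 'grip_width': np.float64(0.013)} 154.4211681015515
```

View pics/n_w.png

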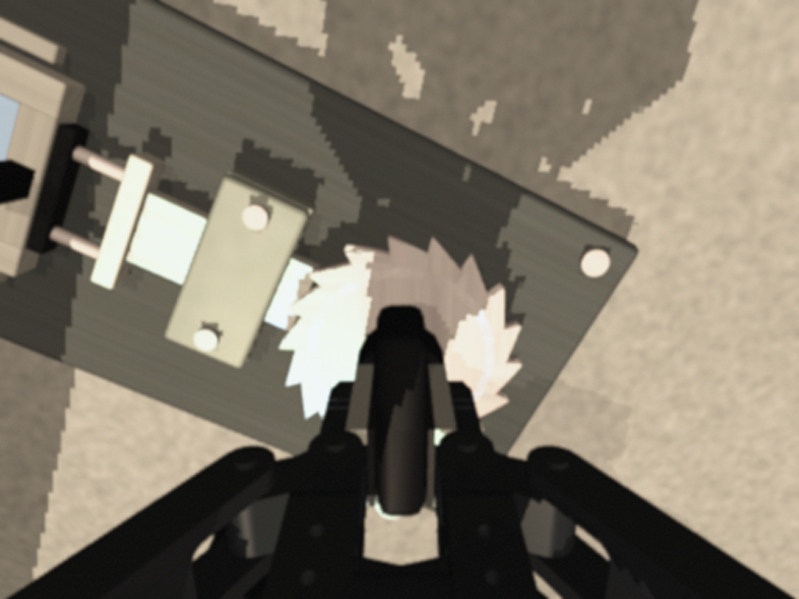

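View pics/n_sc.png

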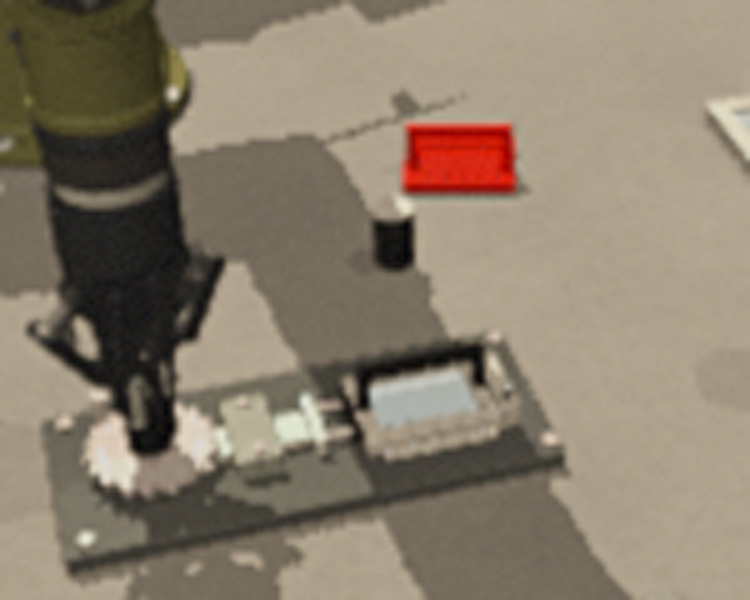

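Call:
servo_tool(
  plan=[0,0,0,0,0,2.5,0,0,0,0,0,0,5,0,0,0,0,0,0,7.5,0,0,0,0,0,0,9,0,0,0,0,0,0,9,0,0,0,0,0,0,9,0],
)

```text
time: 15.97
eef_pos: [0.5148, -0.1287, 0.1289]
orientation: [180.0, -0.0, -87.2]
ft_force: [-0.7, -0.4, 1.4]
grip_width: 0.0126
```

```bash
python3 st.py;  python3 -c "
from h import *
i,c,R,p=cam('wrist'); crop(i,0,0,256,192,3.1,'pics/o_w.png'); crop(i,0,0,512,384,1.56,'pics/o_w0.png')
np.savez('o_w.npz',R=R,p=p,i=i)"
```

```text
{'time': np.float64(15.967), 'eef_pos': array([ 0.515, -0.129,  0.129]), 'orientation': array([ 1.79992e+02, -2.60000e-02, -8.72490e+01]), 'ft_force': array([-0.727, -0.374,  1.415]), 'torque': array([-0.178,  0.394,  0.172]), 'grip_width': np.float64(0.013)} 163.22067561804246
```

View pics/o_w.png

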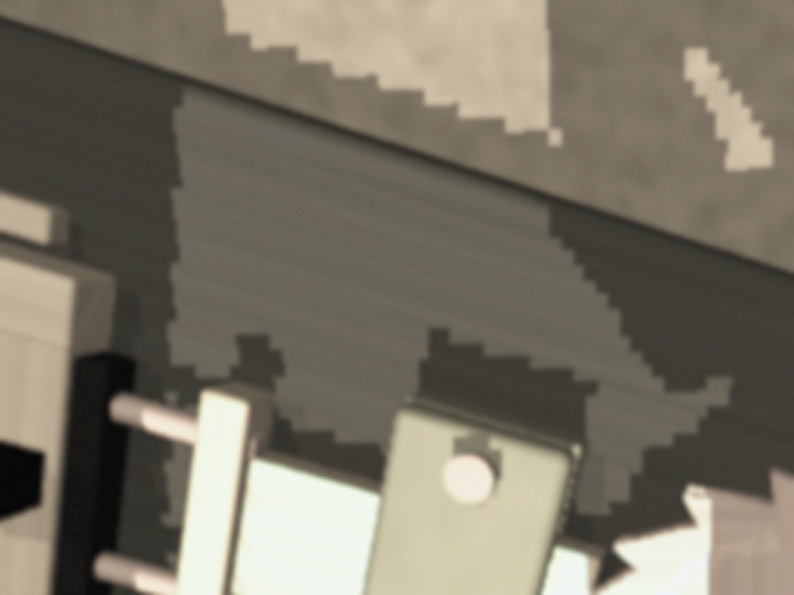

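Torque rises now (0.17 N·m), consistent with snug at ≈55° (between clicks 2 and 3). Going on just past the fourth click (80°).

Call:
servo_tool(
  plan=[0,0,0,0,0,2.5,0,0,0,0,0,0,5,0,0,0,0,0,0,7.5,0,0,0,0,0,0,10,0,0,0,0,0,0,12.5,0,0,0,0,0,0,12.8,0,0,0,0,0,0,12.8,0],
)

```text
time: 16.6
eef_pos: [0.5148, -0.1288, 0.1289]
orientation: [180.0, -0.0, -100.0]
ft_force: [-1.7, -0.7, -0.0]
grip_width: 0.0122
```

```bash
python3 st.py;  python3 -c "
from h import *
i,c,R,p=cam('wrist'); crop(i,0,0,512,384,1.56,'pics/p_w.png')
np.savez('p_w.npz',R=R,p=p,i=i)"
```

```text
{'time': np.float64(16.6), 'eef_pos': array([ 0.515, -0.129,  0.129]), 'orientation': array([ 1.79997e+02, -4.10000e-02, -9.99630e+01]), 'ft_force': array([-1.714, -0.69 , -0.049]), 'torque': array([-0.223,  0.432,  0.227]), 'grip_width': np.float64(0.012)} 175.9337508719681
```

View pics/p_w.png

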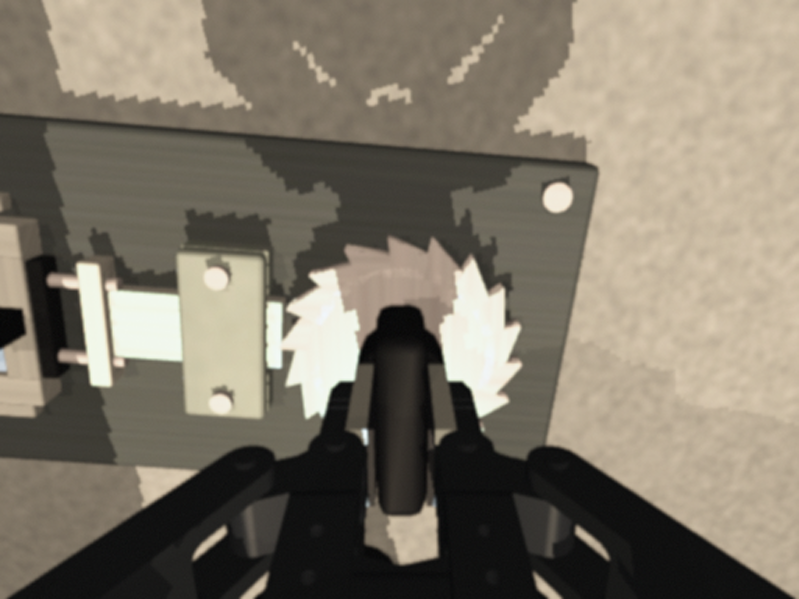

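Call:
servo_tool(
  plan=[0,0,0,0,0,-2,0,0,0,0,0,0,-4,0,0,0,0,0,0,-4,1.5,0,0,0,0,0,-4,3,0,0,0,0,0,-4,3.5,0,0,-2,0,0,-4,3.5,0,0,-5,0,0,-4,3.5,0,0,-8,0,0,-4,3.5],
)

```text
time: 17.32
eef_pos: [0.5143, -0.1285, 0.2092]
orientation: [179.9, -0.0, -96.0]
ft_force: [1.1, 0.4, 0.4]
grip_width: 0.035
```

```bash
python3 st.py; python3 -c "
from h import *
delta([.5274,-.0703,.2503],-14.6)"
```

```text
{'time': np.float64(17.317), 'eef_pos': array([ 0.514, -0.129,  0.209]), 'orientation': array([ 1.79896e+02, -7.00000e-03, -9.59860e+01]), 'ft_force': array([1.133, 0.388, 0.426]), 'torque': array([-0.03 , -0.082,  0.021]), 'grip_width': np.float64(0.035)} 171.9645666496809
shift cm [-5.93 -0.69 -4.11] rot [ 9.000e-02  7.000e-02 -8.139e+01] now [ 0.5143 -0.1285  0.2092]
```

Call:
servo_tool(
  plan=[-0.7,0,-1.2,0,0,-6,3.5,-1.5,-0.1,-2.4,0,0,-12,3.5,-2.3,-0.2,-3.6,0,0,-18,3.5,-3,-0.3,-4.1,0,0,-24,3.5,-3.8,-0.4,-4.1,0,0,-30,3.5,-4.5,-0.5,-4.1,0,0,-36,3.5,-5.2,-0.6,-4.1,0,0,-42,3.5,-5.9,-0.7,-4.1,0,0,-48,3.5],
)

```text
time: 17.98
eef_pos: [0.5279, -0.0702, 0.2505]
orientation: [180.0, 0.0, -47.7]
ft_force: [0.3, -0.3, -0.4]
grip_width: 0.0351
```

Call:
servo_tool(
  plan=[0,0,0,0,0,-6,3.5,0,0,0,0,0,-12,3.5,0,0,0,0,0,-18,3.5,0,0,0,0,0,-24,3.5,0,0,0,0,0,-29,3.5,0,0,0,0,0,-33,3.5,0,0,0,0,0,-33,3.5,0,0,0,0,0,-33,3.5],
)

```text
time: 18.65
eef_pos: [0.5282, -0.0702, 0.2507]
orientation: [-180.0, 0.0, -14.8]
ft_force: [0.3, 0.1, -0.4]
grip_width: 0.035
```

```bash
python3 st.py; python3 -c "
from h import *
delta([.5274,-.0703,.2503],-14.6)"
```

```text
{'time': np.float64(18.65), 'eef_pos': array([ 0.528, -0.07 ,  0.251]), 'orientation': array([-1.79984e+02,  5.00000e-03, -1.48420e+01]), 'ft_force': array([ 0.253,  0.135, -0.422]), 'torque': array([-0.023,  0.017,  0.046]), 'grip_width': np.float64(0.035)} 97.26591668969284
shift cm [-0.07  0.03  0.04] rot [-0.02  0.01 -0.24] now [ 0.5282 -0.0702  0.2507]
```

Run:
```python
from h import *
i,c,R,p=cam('wrist'); crop(i,150,0,370,165,3.6,'pics/q_w.png');crop(i,0,0,512,384,1.56,'pics/q_w0.png')
np.savez('q_w.npz',R=R,p=p,i=i)
f=np.load('f_w.npz')['i']
a=f[85:160,215:305];b=i[85:160,215:305]
a=f[80:160,220:300];b=i[60:160,220:300]
cv2.imwrite('pics/q_cmp.png',cv2.resize(np.hstack([f[50:160,220:300],i[50:160,220:300]])[:,:,::-1],None,fx=5,fy=5,interpolation=cv2.INTER_CUBIC))
```

```text
(no output)
```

View pics/q_w0.png

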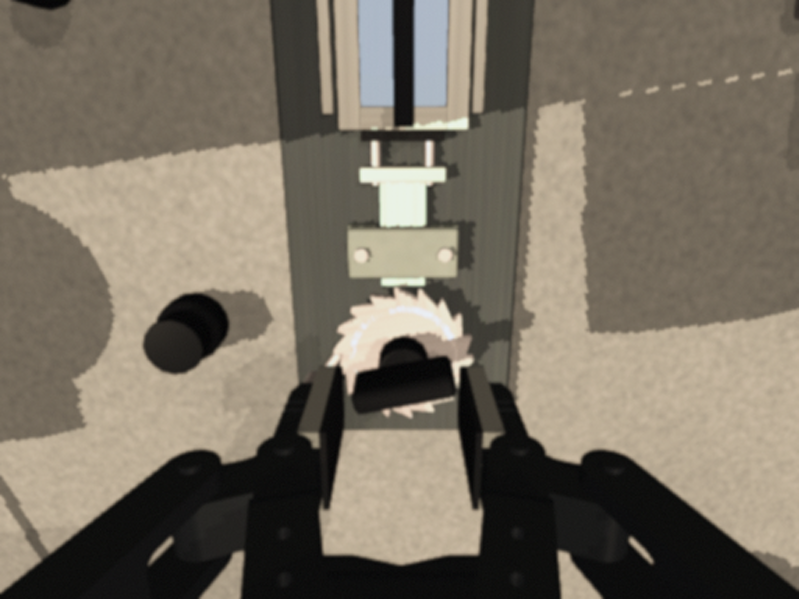

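View pics/q_cmp.png

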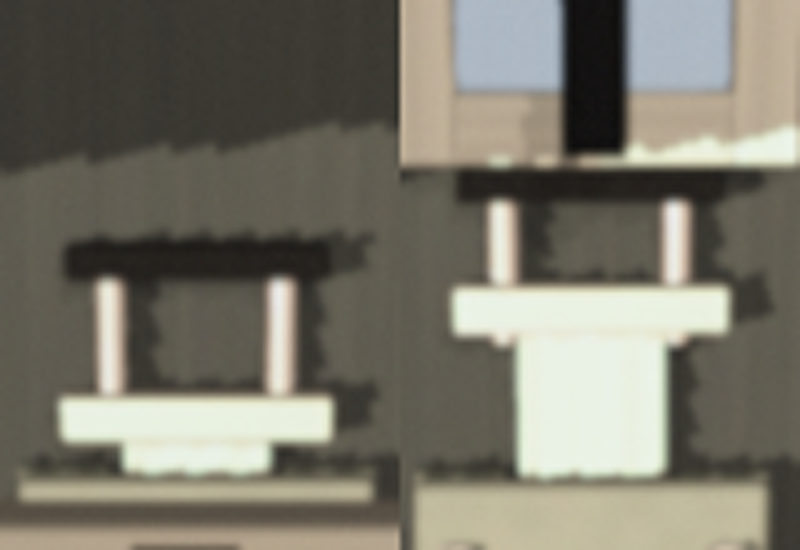

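Run:
```python
from h import *
A=np.load('f_w.npz');B=np.load('q_w.npz');c=read_camera('wrist')
dd=np.array([np.cos(np.radians(75.4)),np.sin(np.radians(75.4))]);F=np.array([.5710,.0867])
def L(D,x,y,z): return (F-unproj(c,D['R'],D['p'],(220+(x-2)/5,50+(y-2)/5),z)[:2])@dd
for z in (.014,.02,.026,.032,.038):
    print(z,'plate travel',L(A,200,395,z)-L(B,190,287,z),'pad front',L(A,200,242,z)-L(B,190,171,z),'pad back',L(A,200,276,z)-L(B,190,198,z), 'guide', L(A,200,475,z)-L(B,190,475,z),'carrier end',L(B,190,166,z), 'padfrontA',L(A,200,242,z))
# grayscale profiles along rod column
for D,xs in((A,[(22,110),(54,110)]),):pass
for n,D,x in(('A',A,242),('B',B,240.5)):
    g=cv2.cvtColor(D['i'],cv2.COLOR_RGB2GRAY); 
    print(n,[int(v) for v in g[80:136,int(x)]])
```

```text
0.014 plate travel 0.019945604481726872 pad front 0.01271709963803934 pad back 0.014055431162355095 guide 0.0005440110463711678 carrier end 0.09042267115762782 padfrontA 0.10398181789788015
0.02 plate travel 0.019567758682877856 pad front 0.012481139279927 pad back 0.013793182159098902 guide 0.000545077576179942 carrier end 0.09023465141733304 padfrontA 0.10354137860774708
0.026 plate travel 0.019189912884028895 pad front 0.012245178921814648 pad back 0.013530933155842681 guide 0.0005461441059886885 carrier end 0.09004663167703825 padfrontA 0.10310093931761401
0.032 plate travel 0.018812067085179934 pad front 0.012009218563702309 pad back 0.013268684152586474 guide 0.0005472106357974071 carrier end 0.08985861193674347 padfrontA 0.10266050002748095
0.038 plate travel 0.018434221286330946 pad front 0.011773258205589957 pad back 0.013006435149330253 guide 0.0005482771656062646 carrier end 0.08967059219644867 padfrontA 0.10222006073734788
A [60, 72, 87, 95, 94, 95, 94, 94, 94, 92, 93, 94, 93, 94, 93, 93, 88, 72, 48, 31, 32, 35, 33, 34, 51, 106, 171, 212, 223, 224, 224, 224, 223, 223, 223, 223, 223, 224, 224, 224, 225, 225, 225, 224, 225, 225, 225, 221, 199, 193, 222, 235, 237, 237, 237, 237]
B [174, 192, 188, 126, 57, 34, 34, 34, 41, 85, 162, 216, 232, 232, 232, 232, 231, 232, 233, 233, 232, 233, 232, 233, 233, 229, 211, 200, 224, 237, 238, 238, 238, 238, 237, 235, 233, 226, 199, 135, 93, 90, 92, 93, 92, 91, 90, 89, 91, 91, 91, 93, 93, 92, 92, 92]
```

```bash
python3 -c "
from h import *
delta([.5149,-.1279,.1625],-14.6)"
```

```text
shift cm [0.2  5.92 8.81] rot [-0.01  0.02 -0.21] now [ 0.5281 -0.0702  0.2506]
```

Call:
servo_tool(
  plan=[0,1.5,1.5,0,0,0,4,0.1,3.5,3.5,0,0,0,4,0.2,5,5.5,0,0,-0.2,4,0.2,5.8,7.2,0,0,-0.2,4,0.2,5.9,8.4,0,0,-0.2,4,0.2,5.9,8.8,0,0,-0.2,4,0.2,5.9,8.8,0,0,-0.2,4,0.2,5.9,8.8,0,0,-0.2,4],
)

```text
time: 19.42
eef_pos: [0.5152, -0.1275, 0.163]
orientation: [-180.0, 0.0, -14.6]
ft_force: [0.1, 0.4, 0.1]
grip_width: 0.0399
```

```bash
python3 st.py
python3 - <<'E'
from h import *
i,c,R,p=cam('wrist'); crop(i,0,0,512,384,1.56,'pics/r_w.png')
np.savez('r_w.npz',R=R,p=p,i=i)
a=cv2.imread('pics/l_w.png'); a=cv2.resize(a,(512,384),interpolation=cv2.INTER_AREA)
cv2.imwrite('pics/r_cmp.png',cv2.resize(np.hstack([a[0:140,200:310],i[0:140,200:310,::-1]]),None,fx=3.6,fy=3.6,interpolation=cv2.INTER_CUBIC))
E
```

```text
{'time': np.float64(19.417), 'eef_pos': array([ 0.515, -0.128,  0.163]), 'orientation': array([-179.98 ,    0.   ,  -14.628]), 'ft_force': array([0.066, 0.388, 0.066]), 'torque': array([0.006, 0.021, 0.055]), 'grip_width': np.float64(0.04)} 90.71515198837353
```

View pics/r_cmp.png

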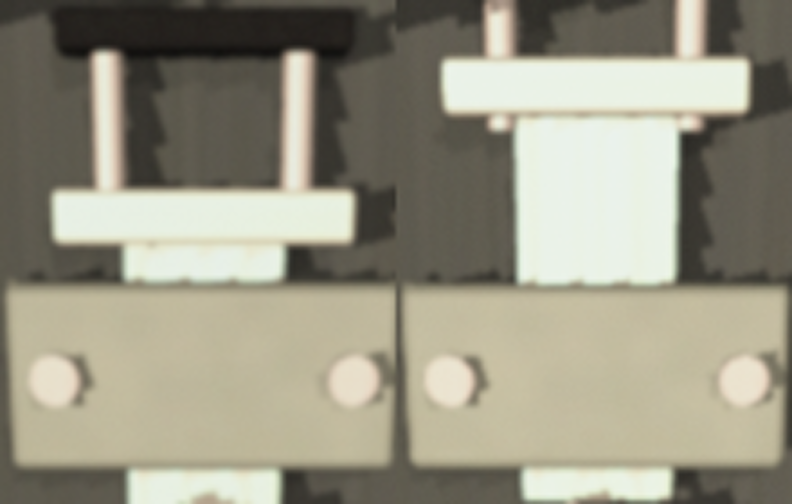

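View pics/r_w.png

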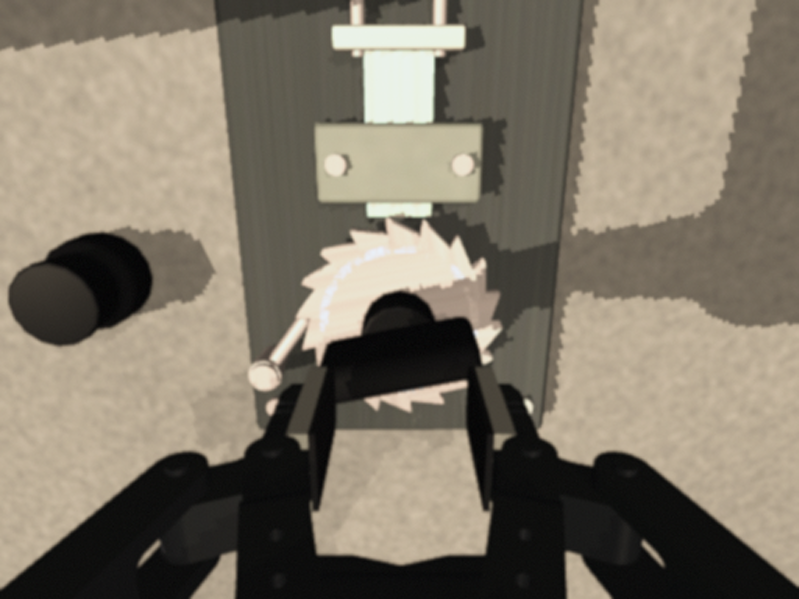

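Four clicks done: the bar sits 80° from its start, and the pawl tip is at the same place (303,322) with the same tooth phase. The rods show the pad pushed in ≈6 mm. Backing off and checking once more.

Call:
servo_tool(
  plan=[0,0,-2,0,0,0,4,0,0,-5,0,0,0,4,0,0,-9,0,0,0,4,-1,0,-13,0,0,0,4,-3,0,-16,0,0,0,4,-5,0,-17,0,0,0,4,-6,0,-17,0,0,0,4,-6,0,-17,0,0,0,4],
)

```text
time: 20.13
eef_pos: [0.4564, -0.1119, 0.3347]
orientation: [-180.0, -0.2, -14.6]
ft_force: [-0.8, 0.7, 0.2]
grip_width: 0.0403
```

```bash
python3 st.py
python3 - <<'E'
from h import *
i,c,R,p=cam('wrist'); crop(i,0,0,512,384,1.56,'pics/s_w.png')
i,c,R,p=cam('scene'); crop(i,0,0,512,384,1.56,'pics/s_sc.png')
E
```

```text
{'time': np.float64(20.133), 'eef_pos': array([ 0.456, -0.112,  0.335]), 'orientation': array([-179.979,   -0.19 ,  -14.59 ]), 'ft_force': array([-0.782,  0.676,  0.155]), 'torque': array([0.051, 0.017, 0.002]), 'grip_width': np.float64(0.04)} 90.80569580729029
```

View pics/s_w.png

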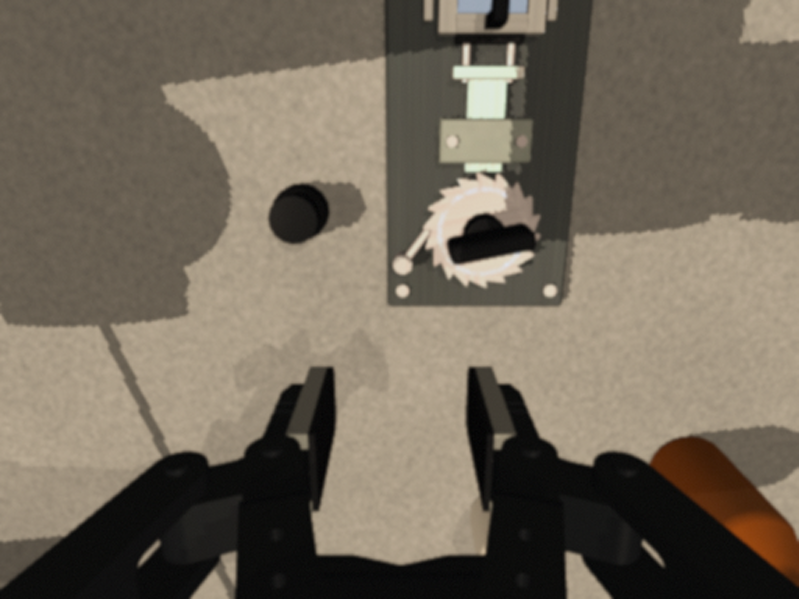

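View pics/s_sc.png

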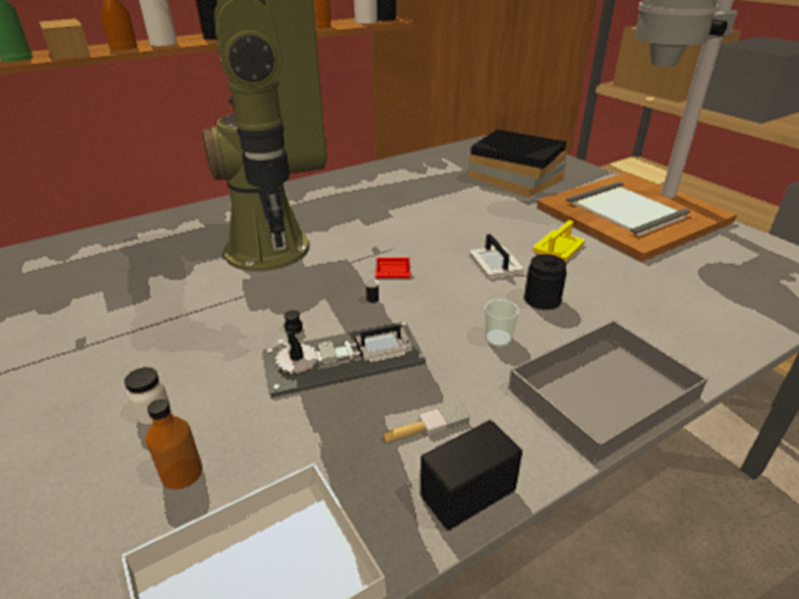

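The carrier lies flat in the jig, the knob is turned and caught, and the other objects are at the same pixels as at the start. Handing in.

```bash
python3 -c "
from rig import *
print(job_done())"
```

```text
the job is handed in; nothing more can be done
None
```

The job is handed in at about 20 s of the 70 s allowed; no verdict came back. The small aluminium carrier lies flat in the channel, and I slid it slowly up to the stop, feeling about 5.5 N at contact, before letting go. I then turned the knob 85° clockwise, eased it back and released it. It rests four clicks (80°) on from the start.

**Final checks:**
- **Tightness:** before the turn the pad stood 103–104 mm from the stop, so it met the carrier between clicks 2 and 3. Click 4 is therefore the second click after snug. The rods show the pad pushed in about 6 mm, inside the 5 to 10 mm allowed.
- **Pawl:** it sits at the same place, with the same tooth phase, as before the turn.
- **Other objects:** the arm touches nothing, and those in view stand where they started.

**One disagreement:** the knob torque of 0.23 N·m put snug at 56–64°, centred near 59°. That is later than the 54–56° from the pictures, and above 60° a fifth click would have been due. I went with the pictures, because the torque was read with the arm stopped, so friction may have shifted it.

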